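# Fill the empty jar pockets in the covered parts cubby, gently

### The job

Slide the cubby's clear cover fully open, stand one spare jar from the shelf in every pocket that is empty, and then slide the cover fully shut; any spares left over stay standing on the shelf. The glass is thin: use a light grip (fingers and jar may not press on each other with more than 60 N in all) and set each jar down softly in its pocket without dropping it or pressing it down. Leave the jars that are already in pockets where they are, and do not disturb the jug, mug, funnel and scraper.

Things in the scene. Friction and masses are not known exactly. Their poses are not given: they have to be found in the camera images.
- cubby: fixed parts cubby, a steel tray 190 (x) by 316 mm (y) holding a grey block, top 28 mm above the shelf, with 6 square pockets 64 mm wide, 22 mm deep, in 2 rows (x) of 3 (y), pitch 90 mm. 8 mm side walls at y = +-154 mm with rails up to 78 mm (lips 88 mm) that run on behind to x = 305 mm; open in front and behind. Origin: centre of underside; x = way the cover opens, away from the robot
- cover (a joint): clear acrylic sliding cover of the cubby (190 by 312 mm, 5 mm thick, underside 78.5 mm above the shelf, 8 mm over the caps of seated jars): m slid open along the cubby's x, 0 = shut, 0.21 = fully open (pockets all clear)
- cover_grip (a point): middle of the cover's upright aluminium grip bar near its front edge: bar 14 mm thick (along the cubby's x), 90 mm long (along its y), rising 35 mm above the cover; this point is 20 mm above the cover's top face and 15 mm under the bar's top; moves with the cover
- pocket1 (a point): centre of the floor of pocket 1: front (robot's) row, right end (cubby's -y); axes as the cubby's
- pocket2 (a point): centre of the floor of pocket 2: front (robot's) row, middle; axes as the cubby's
- pocket3 (a point): centre of the floor of pocket 3: front (robot's) row, left end (cubby's +y); axes as the cubby's
- pocket4 (a point): centre of the floor of pocket 4: back row, right end (cubby's -y); axes as the cubby's
- pocket5 (a point): centre of the floor of pocket 5: back row, middle; axes as the cubby's
- pocket6 (a point): centre of the floor of pocket 6: back row, left end (cubby's +y); axes as the cubby's
- stored1: jar already standing in pocket 1 (absent if that pocket starts empty): closed empty jar of thin amber glass with an aluminium screw cap, upright: glass 54 mm across and 50 mm high, cap 51 mm across, 64 mm high in all, about 0.14 kg; origin at the centre of its underside, z up along its axis
- stored2: jar already standing in pocket 2 (absent if that pocket starts empty): closed empty jar of thin amber glass with an aluminium screw cap, upright: glass 54 mm across and 50 mm high, cap 51 mm across, 64 mm high in all, about 0.14 kg; origin at the centre of its underside, z up along its axis
- stored3: jar already standing in pocket 3 (absent if that pocket starts empty): closed empty jar of thin amber glass with an aluminium screw cap, upright: glass 54 mm across and 50 mm high, cap 51 mm across, 64 mm high in all, about 0.14 kg; origin at the centre of its underside, z up along its axis
- stored4: jar already standing in pocket 4 (absent if that pocket starts empty): closed empty jar of thin amber glass with an aluminium screw cap, upright: glass 54 mm across and 50 mm high, cap 51 mm across, 64 mm high in all, about 0.14 kg; origin at the centre of its underside, z up along its axis
- stored5: jar already standing in pocket 5 (absent if that pocket starts empty): closed empty jar of thin amber glass with an aluminium screw cap, upright: glass 54 mm across and 50 mm high, cap 51 mm across, 64 mm high in all, about 0.14 kg; origin at the centre of its underside, z up along its axis
- stored6: jar already standing in pocket 6 (absent if that pocket starts empty): closed empty jar of thin amber glass with an aluminium screw cap, upright: glass 54 mm across and 50 mm high, cap 51 mm across, 64 mm high in all, about 0.14 kg; origin at the centre of its underside, z up along its axis
- spare1: spare jar standing on the shelf to the right of the cubby: closed empty jar of thin amber glass with an aluminium screw cap, upright: glass 54 mm across and 50 mm high, cap 51 mm across, 64 mm high in all, about 0.14 kg; origin at the centre of its underside, z up along its axis
- spare2: spare jar standing on the shelf to the right of the cubby: closed empty jar of thin amber glass with an aluminium screw cap, upright: glass 54 mm across and 50 mm high, cap 51 mm across, 64 mm high in all, about 0.14 kg; origin at the centre of its underside, z up along its axis
- spare3: spare jar standing on the shelf to the right of the cubby: closed empty jar of thin amber glass with an aluminium screw cap, upright: glass 54 mm across and 50 mm high, cap 51 mm across, 64 mm high in all, about 0.14 kg; origin at the centre of its underside, z up along its axis
- spare4: spare jar standing on the shelf to the right of the cubby: closed empty jar of thin amber glass with an aluminium screw cap, upright: glass 54 mm across and 50 mm high, cap 51 mm across, 64 mm high in all, about 0.14 kg; origin at the centre of its underside, z up along its axis
- spare5: spare jar standing on the shelf to the right of the cubby: closed empty jar of thin amber glass with an aluminium screw cap, upright: glass 54 mm across and 50 mm high, cap 51 mm across, 64 mm high in all, about 0.14 kg; origin at the centre of its underside, z up along its axis
- jug: blue washer jug, 120 x 170 x 250 mm, stands left of the cubby; leave alone; origin at its underside's centre
- mug: white ceramic mug, 82 mm across, 95 mm high; leave alone; origin at its underside's centre
- funnel: aluminium funnel standing mouth down, 120 mm across, 125 mm high; leave alone; origin at its underside's centre
- scraper: grey ice scraper, 195 x 100 x 22 mm, lying flat; leave alone; origin at its underside, handle to its -x
There are look-alikes about, which are no part of the job. What is shaped like the spare2 but red is not meant. Leave any green look-alike of the spare4 alone.

How it is judged:
On the way, in this order (a step that is already met when the one before it is completed fails the run):
1. the cover is slid fully open (value of joint cover above 0.19 m), for 0.2 s.
2. every pocket holds an upright jar, no longer held by the fingers (((distance between stored1 and pocket1 below 0.012 m and angle between stored1's own z axis and vertical below 0.1 rad) or (distance between spare1 and pocket1 below 0.012 m and angle between spare1's own z axis and vertical below 0.1 rad) or (distance between spare2 and pocket1 below 0.012 m and angle between spare2's own z axis and vertical below 0.1 rad) or (distance between spare3 and pocket1 below 0.012 m and angle between spare3's own z axis and vertical below 0.1 rad) or (distance between spare4 and pocket1 below 0.012 m and angle between spare4's own z axis and vertical below 0.1 rad) or (distance between spare5 and pocket1 below 0.012 m and angle between spare5's own z axis and vertical below 0.1 rad)) and ((distance between stored2 and pocket2 below 0.012 m and angle between stored2's own z axis and vertical below 0.1 rad) or (distance between spare1 and pocket2 below 0.012 m and angle between spare1's own z axis and vertical below 0.1 rad) or (distance between spare2 and pocket2 below 0.012 m and angle between spare2's own z axis and vertical below 0.1 rad) or (distance between spare3 and pocket2 below 0.012 m and angle between spare3's own z axis and vertical below 0.1 rad) or (distance between spare4 and pocket2 below 0.012 m and angle between spare4's own z axis and vertical below 0.1 rad) or (distance between spare5 and pocket2 below 0.012 m and angle between spare5's own z axis and vertical below 0.1 rad)) and ((distance between stored3 and pocket3 below 0.012 m and angle between stored3's own z axis and vertical below 0.1 rad) or (distance between spare1 and pocket3 below 0.012 m and angle between spare1's own z axis and vertical below 0.1 rad) or (distance between spare2 and pocket3 below 0.012 m and angle between spare2's own z axis and vertical below 0.1 rad) or (distance between spare3 and pocket3 below 0.012 m and angle between spare3's own z axis and vertical below 0.1 rad) or (distance between spare4 and pocket3 below 0.012 m and angle between spare4's own z axis and vertical below 0.1 rad) or (distance between spare5 and pocket3 below 0.012 m and angle between spare5's own z axis and vertical below 0.1 rad)) and ((distance between stored4 and pocket4 below 0.012 m and angle between stored4's own z axis and vertical below 0.1 rad) or (distance between spare1 and pocket4 below 0.012 m and angle between spare1's own z axis and vertical below 0.1 rad) or (distance between spare2 and pocket4 below 0.012 m and angle between spare2's own z axis and vertical below 0.1 rad) or (distance between spare3 and pocket4 below 0.012 m and angle between spare3's own z axis and vertical below 0.1 rad) or (distance between spare4 and pocket4 below 0.012 m and angle between spare4's own z axis and vertical below 0.1 rad) or (distance between spare5 and pocket4 below 0.012 m and angle between spare5's own z axis and vertical below 0.1 rad)) and ((distance between stored5 and pocket5 below 0.012 m and angle between stored5's own z axis and vertical below 0.1 rad) or (distance between spare1 and pocket5 below 0.012 m and angle between spare1's own z axis and vertical below 0.1 rad) or (distance between spare2 and pocket5 below 0.012 m and angle between spare2's own z axis and vertical below 0.1 rad) or (distance between spare3 and pocket5 below 0.012 m and angle between spare3's own z axis and vertical below 0.1 rad) or (distance between spare4 and pocket5 below 0.012 m and angle between spare4's own z axis and vertical below 0.1 rad) or (distance between spare5 and pocket5 below 0.012 m and angle between spare5's own z axis and vertical below 0.1 rad)) and ((distance between stored6 and pocket6 below 0.012 m and angle between stored6's own z axis and vertical below 0.1 rad) or (distance between spare1 and pocket6 below 0.012 m and angle between spare1's own z axis and vertical below 0.1 rad) or (distance between spare2 and pocket6 below 0.012 m and angle between spare2's own z axis and vertical below 0.1 rad) or (distance between spare3 and pocket6 below 0.012 m and angle between spare3's own z axis and vertical below 0.1 rad) or (distance between spare4 and pocket6 below 0.012 m and angle between spare4's own z axis and vertical below 0.1 rad) or (distance between spare5 and pocket6 below 0.012 m and angle between spare5's own z axis and vertical below 0.1 rad)) and contact force between each of spare1, spare2, spare3, spare4, spare5 and the fingers below 0.5 N), for 0.3 s.
3. the cover is slid fully shut (value of joint cover below 0.008 m), for 0.2 s.
At the end, for the whole second after the job is handed in: each of the six pockets holds one upright jar (origin within 12 mm of the pocket floor's centre, tilt under 0.1 rad), the cover is shut to within 8 mm, left-over spares stand upright, all at rest (((distance between stored1 and pocket1 below 0.012 m and angle between stored1's own z axis and vertical below 0.1 rad) or (distance between spare1 and pocket1 below 0.012 m and angle between spare1's own z axis and vertical below 0.1 rad) or (distance between spare2 and pocket1 below 0.012 m and angle between spare2's own z axis and vertical below 0.1 rad) or (distance between spare3 and pocket1 below 0.012 m and angle between spare3's own z axis and vertical below 0.1 rad) or (distance between spare4 and pocket1 below 0.012 m and angle between spare4's own z axis and vertical below 0.1 rad) or (distance between spare5 and pocket1 below 0.012 m and angle between spare5's own z axis and vertical below 0.1 rad)) and ((distance between stored2 and pocket2 below 0.012 m and angle between stored2's own z axis and vertical below 0.1 rad) or (distance between spare1 and pocket2 below 0.012 m and angle between spare1's own z axis and vertical below 0.1 rad) or (distance between spare2 and pocket2 below 0.012 m and angle between spare2's own z axis and vertical below 0.1 rad) or (distance between spare3 and pocket2 below 0.012 m and angle between spare3's own z axis and vertical below 0.1 rad) or (distance between spare4 and pocket2 below 0.012 m and angle between spare4's own z axis and vertical below 0.1 rad) or (distance between spare5 and pocket2 below 0.012 m and angle between spare5's own z axis and vertical below 0.1 rad)) and ((distance between stored3 and pocket3 below 0.012 m and angle between stored3's own z axis and vertical below 0.1 rad) or (distance between spare1 and pocket3 below 0.012 m and angle between spare1's own z axis and vertical below 0.1 rad) or (distance between spare2 and pocket3 below 0.012 m and angle between spare2's own z axis and vertical below 0.1 rad) or (distance between spare3 and pocket3 below 0.012 m and angle between spare3's own z axis and vertical below 0.1 rad) or (distance between spare4 and pocket3 below 0.012 m and angle between spare4's own z axis and vertical below 0.1 rad) or (distance between spare5 and pocket3 below 0.012 m and angle between spare5's own z axis and vertical below 0.1 rad)) and ((distance between stored4 and pocket4 below 0.012 m and angle between stored4's own z axis and vertical below 0.1 rad) or (distance between spare1 and pocket4 below 0.012 m and angle between spare1's own z axis and vertical below 0.1 rad) or (distance between spare2 and pocket4 below 0.012 m and angle between spare2's own z axis and vertical below 0.1 rad) or (distance between spare3 and pocket4 below 0.012 m and angle between spare3's own z axis and vertical below 0.1 rad) or (distance between spare4 and pocket4 below 0.012 m and angle between spare4's own z axis and vertical below 0.1 rad) or (distance between spare5 and pocket4 below 0.012 m and angle between spare5's own z axis and vertical below 0.1 rad)) and ((distance between stored5 and pocket5 below 0.012 m and angle between stored5's own z axis and vertical below 0.1 rad) or (distance between spare1 and pocket5 below 0.012 m and angle between spare1's own z axis and vertical below 0.1 rad) or (distance between spare2 and pocket5 below 0.012 m and angle between spare2's own z axis and vertical below 0.1 rad) or (distance between spare3 and pocket5 below 0.012 m and angle between spare3's own z axis and vertical below 0.1 rad) or (distance between spare4 and pocket5 below 0.012 m and angle between spare4's own z axis and vertical below 0.1 rad) or (distance between spare5 and pocket5 below 0.012 m and angle between spare5's own z axis and vertical below 0.1 rad)) and ((distance between stored6 and pocket6 below 0.012 m and angle between stored6's own z axis and vertical below 0.1 rad) or (distance between spare1 and pocket6 below 0.012 m and angle between spare1's own z axis and vertical below 0.1 rad) or (distance between spare2 and pocket6 below 0.012 m and angle between spare2's own z axis and vertical below 0.1 rad) or (distance between spare3 and pocket6 below 0.012 m and angle between spare3's own z axis and vertical below 0.1 rad) or (distance between spare4 and pocket6 below 0.012 m and angle between spare4's own z axis and vertical below 0.1 rad) or (distance between spare5 and pocket6 below 0.012 m and angle between spare5's own z axis and vertical below 0.1 rad)) and value of joint cover below 0.008 m and angle between each of spare1, spare2, spare3, spare4, spare5's own z axis and vertical below 0.1 rad and linear speed of each of spare1, spare2, spare3, spare4, spare5 below 0.02 m/s); the robot touches nothing.
It fails at once if a jar is squeezed or pushed by the fingers with more than 60 N in all (contact force between any of spare1, spare2, spare3, spare4, spare5, stored1, stored2, stored3, stored4, stored5, stored6 and the fingers above 60 N).
It fails at once if a spare jar presses on the cubby with more than 45 N (contact force between any of spare1, spare2, spare3, spare4, spare5 and cubby above 45 N).
It fails at once if a spare jar falls into the cubby from more than about 12 mm instead of being set down ((horizontal distance between spare1 and cubby below 0.15 m and z of spare1 in the frame of cubby above 0.01 m and linear speed of spare1 above 0.4 m/s and contact force between spare1 and the fingers below 0.5 N) or (horizontal distance between spare2 and cubby below 0.15 m and z of spare2 in the frame of cubby above 0.01 m and linear speed of spare2 above 0.4 m/s and contact force between spare2 and the fingers below 0.5 N) or (horizontal distance between spare3 and cubby below 0.15 m and z of spare3 in the frame of cubby above 0.01 m and linear speed of spare3 above 0.4 m/s and contact force between spare3 and the fingers below 0.5 N) or (horizontal distance between spare4 and cubby below 0.15 m and z of spare4 in the frame of cubby above 0.01 m and linear speed of spare4 above 0.4 m/s and contact force between spare4 and the fingers below 0.5 N) or (horizontal distance between spare5 and cubby below 0.15 m and z of spare5 in the frame of cubby above 0.01 m and linear speed of spare5 above 0.4 m/s and contact force between spare5 and the fingers below 0.5 N)).
It fails at once if a jar already stored is moved more than 30 mm (distance of any of stored1, stored2, stored3, stored4, stored5, stored6 from where it was at the start of the episode above 0.03 m).
It fails at once if the jug, mug, funnel or scraper is moved more than 30 mm (distance of any of jug, mug, funnel, scraper from where it was at the start of the episode above 0.03 m).
Of stored1, stored2, stored3, stored4, stored5, stored6 only 1 to 3 are there at a start; the rules pass over those that are not, and their reading is None.
At some moment in a run one of spare1, spare2, spare3, spare4, spare5 may be knocked a few centimetres aside while the robot is not near it.
It also fails if it takes over 210 s, if anything falls off the work surface, if the arm or the gripper's body presses on something with over 40 N, if the wrist force passes 120 N, or if a joint passes its speed limit or range.

### The arm

A 7-joint arm with a two-finger parallel gripper is mounted at the origin on the work surface. World frame = base frame: x ahead of the robot, y to its left, z up, the work surface at z = 0. Lengths are in m, angles in rad, forces in N, time in s.
With the tool pointing down it reaches from about 0.425 to 0.875 m from the base axis. Payload 4.7 kg.
Tool frame: the origin (TCP) lies between the finger pads; the fingertips stand 25 mm ahead of it and the grasp point (between the pads) lies 6 mm ahead of it; z points along the fingers, y is the direction in which the jaws open and shut (so a half turn about z gives the same grasp; the last joint's range is limited). The gripper opens to 87 mm and grips with 3 to 60 N. Pads are 19 mm wide; open, the fingers measure 117 mm over their backs; the gripper's body (75 mm by 190 mm) begins 51 mm behind the grasp point.
Start: joints at [-1.266, 0.321, -0.07, 1.45, 0.023, 1.371, -0.057], TCP at [0.186, 0.623, 0.248] pointing down, gripper open.
Joint ranges: [-2.86, 2.86], [-0.3, 2.09], [-1.38, 1.24], [0.06, 2.45], [-1.56, 4.7], [0.09, 2.05], [-2.69, 2.69]. Speed limits (rad/s): [2.57, 2.57, 3.14, 3.14, 3.14, 3.14, 3.14].

### API

Orientations are given as a rotation vector (axis times angle).
In Python, from bench import * gives the robot as it stands.
- The arm moves only by the tool send_rows, never from a script. Its arguments are lists of equal length, an entry for each row: "rotation": the turn, a rotation vector about the tool's x, y, z in degrees, a list of three; "slide": the shift along the tool's x, y, z in mm, a list of three; "fingers": the gripper command: -1 is fully open, 1 is shut, values between are in proportion. In form: {"rotation": [[wx, wy, wz], ...], "slide": [[tx, ty, tz], ...], "fingers": [fingers, ...]}. A call has 1 to 12 rows; each row is the pose to reach, as a shift and turn from the pose commanded when the call began, along the tool's axes at that moment; what a row does not reach only later rows make up. A row lasts 1/10 s, in which the tool goes at most 50 mm and 8.59 degrees, less where a joint would pass 70% of its speed; a pose out of reach is approached as far as the arm can. A call with a gripper value outside its range is refused whole. The fingers move at their own pace and stop on an object; "force" is the grip in N (left out, the last holds). Time passes only in rows, so rows that repeat a pose let the fingers close. It gives the time, the measured TCP pose, the force and the opening at its end, in the units of the state.
- get_state(): the state, without advancing time (a new reading comes with each control period).
- get_image(name): name is "scene" or "top" or "wrist"; returns the picture (400x640x3 uint8, red, green, blue); there is no depth.
- camera_model(name): a dict with "intrinsics" (3x3 intrinsics, pixels), "rvec" (rotation vector, rad) and "tvec" (3), from world to camera coordinates, as OpenCV has them. Camera axes: x right, y down, z forward; pixel columns grow to the right and rows downward; lengths in m; the calibration is good to about 2 mm. A picture is of the moment at which its call begins: read the wrist's pose just before it. camera_model takes no time and is no camera call; for the wrist camera it gives the pose at the moment of the call.
- close_job(): hands the job in, once; it reports no verdict.
The state is a dict: "time": time; "joint_positions": joint angles; "qd": joint speeds; "joint_torque": joint torques, N m; "position": TCP position; "tool_rot": TCP orientation; "ft_force": force on the tool from outside, world axes, zero at the start; "torque": the same for the moment, N m; "grip_width": opening from 0.0 (shut) to 1.0 (fully open).
Only numpy, scipy, OpenCV 4.12 (cv2) and the standard library are available. Lean on these libraries where they do the work, as an engineer would, in place of code of your own. Each camera call takes 0.05 s, during which the arm holds its last target.

## Working session

There is one attempt and no reset: what is moved stays moved. The work goes in short steps, Python scripts to look and compute and a tool call to move; the robot and the scene stay as the last step left them, time stands still between calls to the robot, and variables do not carry over. Pictures are saved under pics/ and viewed, and the job is handed in when it is done.

Besides the shell and the picture viewer there is one more tool, called after "Call:" in YAML: its name, and indented under it one key for each argument. send_rows: Moves the arm, as the interface text tells. Its arguments: {"type":"object","properties":{"rotation":{"type":"array"},"slide":{"type":"array"},"fingers":{"type":"array"},"force":{"type":"number"}},"required":["rotation","slide","fingers"]}

```bash
ls; mkdir -p pics; python3 - <<'E'
from bench import *
import cv2,numpy as np
print(get_state())
for n in ["scene","top"]:
    im=get_image(n); cv2.imwrite(f"pics/{n}0.png",im[:,:,::-1])
    m=camera_model(n);print(n,m)
m=camera_model("wrist");print(m)
E
```

```text
pics
{'time': 0.0, 'joint_positions': array([-1.26589791,  0.3218198 , -0.07009154,  1.45165929,  0.02263932,
        1.37077084, -0.05687993]), 'qd': array([-0.00188664, -0.00029511,  0.00162079, -0.0015746 , -0.00086415,
        0.00101709,  0.00111839]), 'joint_torque': array([ 5.57667056e-05, -4.91279769e+01, -4.03597355e-01, -3.12526274e+01,
       -6.39089313e-02,  4.35140985e-02,  1.64522830e-04]), 'position': array([0.18627924, 0.62222407, 0.24647148]), 'tool_rot': array([-4.55056555e-01, -3.10831871e+00,  2.92956899e-03]), 'ft_force': array([0.39647428, 0.72212527, 0.5982803 ]), 'torque': array([-0.0593533 , -0.00239346,  0.01805265]), 'grip_width': 1.001011053012471}
scene {'intrinsics': array([[425.52564703,   0.        , 324.54490087],
       [  0.        , 425.52564703, 192.89415541],
       [  0.        ,   0.        ,   1.        ]]), 'rvec': array([ 2.05145016,  0.87533999, -0.42558792]), 'tvec': array([-0.39549299, -0.13843553,  1.71368109])}
top {'intrinsics': array([[367.72520676,   0.        , 320.81063765],
       [  0.        , 367.72520676, 199.86392283],
       [  0.        ,   0.        ,   1.        ]]), 'rvec': array([ 2.12314543, -2.10804961,  0.18313113]), 'tvec': array([0.04734515, 0.51808283, 1.10739138])}
{'intrinsics': array([[345.25071558,   0.        , 319.40310262],
       [  0.        , 345.25071558, 203.031016  ],
       [  0.        ,   0.        ,   1.        ]]), 'rvec': array([-2.35246397, -1.75095194, -0.21739814]), 'tvec': array([-0.64855561, -0.03133766,  0.38969043])}
```

View pics/scene0.png

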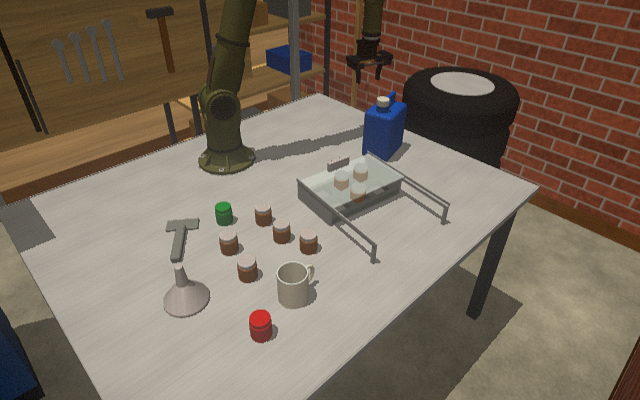

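View pics/top0.png

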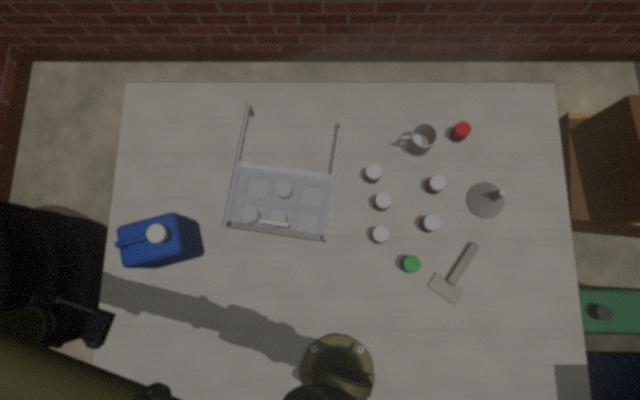

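The top view shows five silver-capped amber spares at about (373,173), (383,201), (380,234), (430,223) and (437,184). The look-alikes are green at (411,264) and red at (460,131). The cubby spans roughly (225–333, 163–240), with stored jars at (249,214), (279,217) and (284,188). Next is a close crop.

```bash
cat > h.py <<'E'
from bench import *
import cv2,numpy as np
from scipy.spatial.transform import Rotation as R
def cam(n):
    m=camera_model(n); return m["intrinsics"],np.array(m["rvec"]),np.array(m["tvec"])
def proj(P,c):
    return cv2.projectPoints(np.atleast_2d(np.float64(P)),c[1],c[2],c[0],None)[0][:,0]
def unproj(px,z,c):
    K,rv,tv=c;Rm=cv2.Rodrigues(rv)[0];C=-Rm.T@tv
    px=np.atleast_2d(np.float64(px)); d=(np.linalg.inv(K)@np.c_[px,np.ones(len(px))].T).T@Rm
    return C+d*((z-C[2])/d[:,2])[:,None]
E
python3 - <<'E'
from h import *
im=cv2.imread("pics/top0.png")
cv2.imwrite("pics/topA.png",cv2.resize(im[95:250,215:350],None,fx=4.5/1.2,fy=4.5/1.2,interpolation=cv2.INTER_CUBIC))
cv2.imwrite("pics/topB.png",cv2.resize(im[115:285,345:485],None,fx=3.5,fy=3.5,interpolation=cv2.INTER_CUBIC))
c=cam("top")
print(unproj([[373,173],[383,201],[380,234],[430,223],[437,184],[411,264],[460,131]],.064,c).round(3))
print(unproj([[249,214],[279,217],[284,188]],.07,c).round(3))
E
```

```text
[[ 0.602 -0.112  0.064]
 [ 0.512 -0.142  0.064]
 [ 0.41  -0.13   0.064]
 [ 0.445 -0.283  0.064]
 [ 0.567 -0.311  0.064]
 [ 0.321 -0.221  0.064]
 [ 0.742 -0.393  0.064]]
[[0.468 0.271 0.07 ]
 [0.46  0.178 0.07 ]
 [0.551 0.166 0.07 ]]
```

View pics/topA.png

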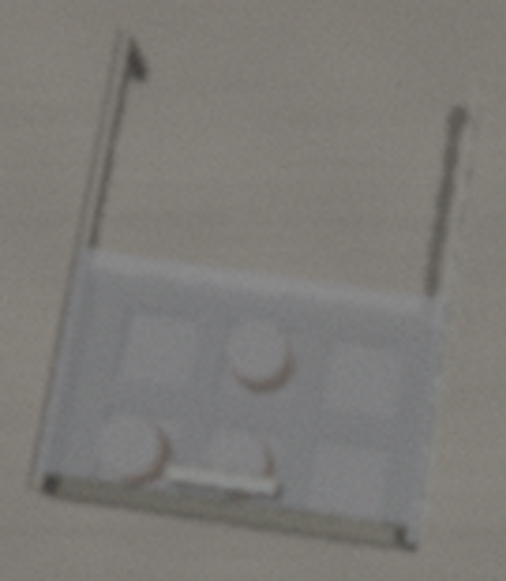

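View pics/topB.png

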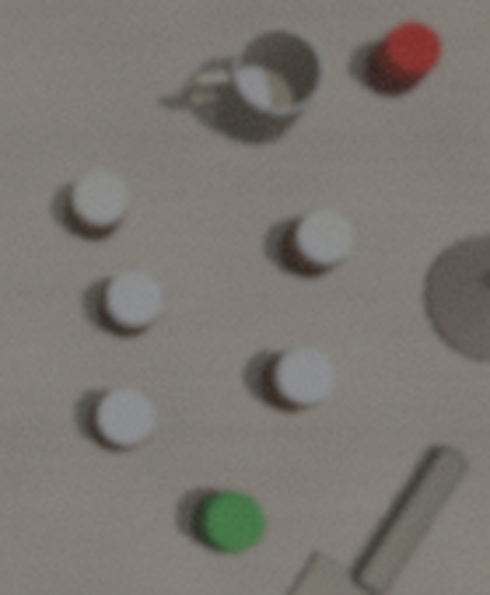

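```bash
cat >> h.py <<'E'
def down(yaw):  # tool pose pointing down; tool y direction = world angle yaw(deg)
    y=np.array([np.cos(np.radians(yaw)),np.sin(np.radians(yaw)),0]); z=np.array([0,0,-1.]); x=np.cross(y,z)
    return np.c_[x,y,z]
def move(tcp,yaw):
    s=get_state(); R0=R.from_rotvec(s["tool_rot"]).as_matrix()
    best=None
    for a in (yaw,yaw+180):
        w=R.from_matrix(R0.T@down(a)).as_rotvec(degrees=True)
        if best is None or np.linalg.norm(w)<np.linalg.norm(best[0]): best=(w,a)
    t=R0.T@(np.array(tcp)-s["position"])*1000
    print("t",round(s["time"],2),"pos",s["position"].round(4),"rot",best[0].round(2),"slide",t.round(1),"f",s["ft_force"].round(1),"g",round(s["grip_width"],3),"j",s["joint_positions"].round(2))
E
python3 - <<'E'
from h import *
s=get_state();R0=R.from_rotvec(s["tool_rot"]).as_matrix();print(R0.round(3))
K,rv,tv=cam("wrist");Rm=cv2.Rodrigues(rv)[0]
print("cam in tool",(R0.T@(-Rm.T@tv-s["position"])).round(3)); print((R0.T@Rm.T).round(3))
for y in(-8,82,172): move([.42,.18,.36],y)
c=cam("top");print(unproj([[426,133]],.095,c),unproj([[262,219],[288,224]],.1185,c))
cv2.imwrite("pics/w0.png",get_image("wrist")[:,:,::-1])
E
```

```text
[[-0.958  0.287 -0.   ]
 [ 0.287  0.958 -0.002]
 [-0.    -0.002 -1.   ]]
cam in tool [ 0.066 -0.001 -0.138]
[[-0.001 -0.969 -0.247]
 [ 1.    -0.    -0.   ]
 [ 0.    -0.247  0.969]]
t 0.1 pos [0.1863 0.6223 0.2466] rot [-8.000e-02  7.000e-02  8.134e+01] slide [-350.7 -356.9 -112.8] f [ 0.4 -0.7 -0.5] g 1.001 j [-1.27  0.32 -0.07  1.45  0.02  1.37 -0.06]
t 0.1 pos [0.1863 0.6223 0.2466] rot [-0.1  -0.   -8.66] slide [-350.7 -356.9 -112.8] f [ 0.4 -0.7 -0.5] g 1.001 j [-1.27  0.32 -0.07  1.45  0.02  1.37 -0.06]
t 0.1 pos [0.1863 0.6223 0.2466] rot [-8.000e-02  7.000e-02  8.134e+01] slide [-350.7 -356.9 -112.8] f [ 0.4 -0.7 -0.5] g 1.001 j [-1.27  0.32 -0.07  1.45  0.02  1.37 -0.06]
[[ 0.72279627 -0.27541908  0.095     ]] [[0.44645271 0.22185092 0.1185    ]
 [0.43222811 0.14514213 0.1185    ]]
```

Call:
send_rows:
  rotation:
    - [0,0,0]
    - [0,0,0]
    - [0,0,0]
    - [0,0,0]
    - [0,0,-9]
    - [0,0,-9]
    - [0,0,-9]
    - [0,0,-9]
    - [0,0,-9]
    - [0,0,-9]
    - [0,0,-9]
    - [0,0,-9]
  slide:
    - [0,0,-50]
    - [0,0,-100]
    - [0,0,-130]
    - [0,0,-130]
    - [-390,-355,-120]
    - [-390,-355,-120]
    - [-390,-355,-120]
    - [-390,-355,-120]
    - [-390,-355,-120]
    - [-390,-355,-120]
    - [-390,-355,-120]
    - [-390,-355,-120]
  fingers: [-1,-1,-1,-1,-1,-1,-1,-1,-1,-1,-1,-1]
  force: 15

```text
time: 1.35
position: [0.3929, 0.2778, 0.3689]
tool_rot: [-0.21, -3.134, 0.001]
ft_force: [1.8, 0.4, 0.6]
grip_width: 1.004
```

Call:
send_rows:
  rotation:
    - [0,0,0]
    - [0,0,0]
    - [0,0,0]
    - [0,0,0]
  slide:
    - [0,0,0]
    - [0,0,0]
    - [0,0,0]
    - [0,0,0]
  fingers: [-1,-1,-1,-1]

```text
time: 1.75
position: [0.3915, 0.2815, 0.3695]
tool_rot: [-0.205, -3.134, 0.001]
ft_force: [-0.0, 0.7, 0.6]
grip_width: 0.998
```

```bash
python3 - <<'E'
from h import *
move([.46,.18,.36],82)
np.save("w1c.npy",np.array([*camera_model("wrist")["rvec"],*camera_model("wrist")["tvec"]]))
cv2.imwrite("pics/w1.png",get_image("wrist")[:,:,::-1])
E
```

```text
t 1.75 pos [0.3915 0.2815 0.3695] rot [-0.03 -0.04  0.52] slide [-81.2 -91.7   9.5] f [-0.   0.7  0.6] g 0.998 j [-0.88 -0.08  0.19  1.65  0.01  1.57  0.75]
```

View pics/w1.png

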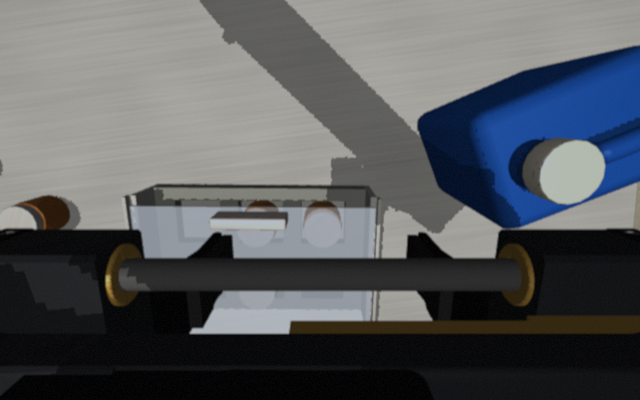

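The wrist view shows the cubby at about (125–380, 185–320), half hidden behind the gripper, and the jug on the right. The camera sees the robot's side of the tool, so I'll move farther out.

Call:
send_rows:
  rotation:
    - [0,0,0]
    - [0,0,0]
    - [0,0,0]
    - [0,0,0]
    - [0,0,0]
    - [0,0,0]
    - [0,0,0]
    - [0,0,0]
    - [0,0,0]
    - [0,0,0]
  slide:
    - [-50,-20,0]
    - [-100,-30,0]
    - [-150,-40,0]
    - [-200,-40,0]
    - [-240,-40,0]
    - [-240,-40,0]
    - [-240,-40,0]
    - [-240,-40,0]
    - [-240,-40,0]
    - [-240,-40,0]
  fingers: [-1,-1,-1,-1,-1,-1,-1,-1,-1,-1]

```text
time: 2.8
position: [0.6242, 0.2091, 0.3714]
tool_rot: [0.207, 3.133, 0.003]
ft_force: [-0.5, -0.0, 0.5]
grip_width: 0.998
```

```bash
python3 - <<'E'
from h import *
move([.66,.18,.36],82)
np.save("w2c.npy",np.array([*camera_model("wrist")["rvec"],*camera_model("wrist")["tvec"]]))
cv2.imwrite("pics/w2.png",get_image("wrist")[:,:,::-1])
E
```

```text
t 2.8 pos [0.6242 0.2091 0.3714] rot [0.11 0.07 0.43] slide [-39.4 -24.2  11.4] f [-0.5 -0.   0.5] g 0.998 j [-0.65  0.32  0.4   1.23 -0.12  1.61  1.16]
```

View pics/w2.png

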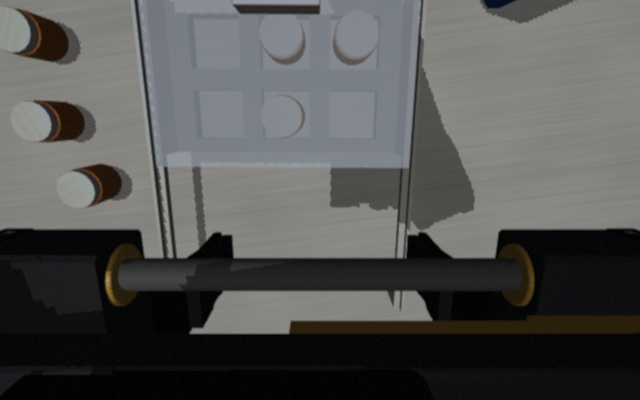

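The wrist view shows stored jars in pockets 2 (282,38), 3 (356,38) and 5 (283,116). The empty pockets are 1 (217,42), 4 (221,114) and 6 (352,114).

```bash
python3 - <<'E'
from h import *
im=cv2.imread("pics/w2.png")
o=cv2.resize(im[0:190,130:430],None,fx=2.6,fy=2.6,interpolation=cv2.INTER_CUBIC)
cv2.imwrite("pics/w2z.png",o)
E
```

```text
(no output)
```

View pics/w2z.png

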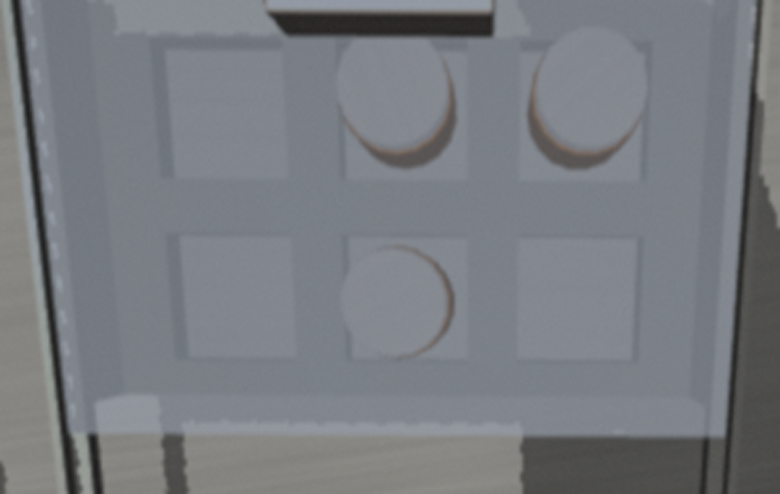

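```bash
cat > fit.py <<'E'
from h import *
from scipy.optimize import least_squares
def fit(corr,c,z0=.028):
    px=np.array([k[0] for k in corr],float); m=np.array([k[1] for k in corr],float)
    def W(p):
        r=R.from_euler("z",p[2]).as_matrix(); return m@r.T+[p[0],p[1],0]
    f=least_squares(lambda p:(proj(W(p),c)-px).ravel(),[.5,.18,-.15],loss="soft_l1")
    return f.x,f.fun.reshape(-1,2)
E
python3 - <<'E'
from fit import *
v=np.load("w2c.npy");c=(cam("wrist")[0],v[:3],v[3:])
L=[((168,233),(13,-122)),((296,235),(13,-58)),((178,361),(77,-122)),((297,358),(77,-58)),((152,40),(-77,-122)),((285,42),(-77,-58)),((165,180),(-13,-122)),((287,180),(-13,-58)),((517,236),(13,58)),((638,236),(13,122)),((517,361),(77,58)),((634,361),(77,122)),((652,42),(-77,122)),((643,182),(-13,122)),((519,182),(-13,58)),((347,361),(77,-32)),((468,361),(77,32)),((468,236),(13,32))]
corr=[((a/2.6+130,b/2.6),(x/1e3,y/1e3,.028)) for (a,b),(x,y) in L]
p,r=fit(corr,c);print(p[:2].round(4),np.degrees(p[2]).round(2));print(r.round(1).tolist())
ct=cam("top")
def W(m):return R.from_euler("z",p[2]).apply(np.atleast_2d(m))+[p[0],p[1],0]
print("top check",proj(W([[-.045,.09,.07],[.045,0,.07],[.045,-.09,.006],[.045,.09,.006]]),ct).round(1), "obs 249.9,214.7; 284.1,188.9 312,196 258,188")
for k in [(270,12),(492,12)]:
  q=unproj([(k[0]/2.6+130,k[1]/2.6)],.1185,c); print("bar",q, R.from_euler("z",-p[2]).apply(q-[p[0],p[1],0]))
np.save("cub.npy",p)
E
```

```text
[0.5091 0.1794] -7.86
[[-0.8, 0.3], [-1.8, -0.3], [-0.7, 0.0], [0.2, 1.4], [-0.8, -0.4], [-1.2, -0.9], [-1.4, -0.2], [0.7, 0.0], [0.7, -0.2], [2.3, 0.0], [0.1, 0.6], [1.7, 0.8], [0.3, -0.1], [1.3, -0.0], [0.1, -0.3], [-0.1, 0.3], [0.0, 0.5], [-0.1, -0.3]]
top check [[248.  211.2]
 [281.6 187.1]
 [311.  195.2]
 [257.  187.6]] obs 249.9,214.7; 284.1,188.9 312,196 258,188
bar [[0.43984884 0.14560123 0.1185    ]] [[-0.06399436 -0.04298734  0.1185    ]]
bar [[0.45128935 0.23170152 0.1185    ]] [[-0.06443733  0.04386857  0.1185    ]]
```

```bash
python3 - <<'E'
from fit import *
v=np.load("w2c.npy");c=(cam("wrist")[0],v[:3],v[3:]);p=np.load("cub.npy")
for k in [(590,90),(395,302),(397,93)]:
  q=unproj([(k[0]/2.6+130,k[1]/2.6)],.070,c); print(R.from_euler("z",-p[2]).apply(q-[p[0],p[1],0]).round(4))
b=R.from_euler("z",p[2]).apply([-.071,0,0])+[p[0],p[1],0];print(b)
move([b[0],b[1],.16],np.degrees(p[2])+180);move([b[0],b[1],.16],np.degrees(p[2]))
E
```

```text
[[-0.0466  0.088   0.07  ]]
[[ 0.046  -0.0016  0.07  ]]
[[-0.045   0.0014  0.07  ]]
[0.43878842 0.18914277 0.        ]
t 2.85 pos [0.6243 0.2089 0.3713] rot [ 2.000e-02  1.300e-01 -8.972e+01] slide [181.5 -44.5 211. ] f [-0.3  0.4  0.3] g 1.002 j [-0.65  0.32  0.4   1.23 -0.12  1.61  1.16]
t 2.85 pos [0.6243 0.2089 0.3713] rot [ 2.000e-02  1.300e-01 -8.972e+01] slide [181.5 -44.5 211. ] f [-0.3  0.4  0.3] g 1.002 j [-0.65  0.32  0.4   1.23 -0.12  1.61  1.16]
```

Call:
send_rows:
  rotation:
    - [0,0,90]
    - [0,0,90]
    - [0,0,90]
    - [0,0,90]
    - [0,0,90]
    - [0,0,90]
    - [0,0,90]
    - [0,0,90]
    - [0,0,90]
    - [0,0,90]
    - [0,0,90]
    - [0,0,90]
  slide:
    - [50,-10,50]
    - [100,-25,80]
    - [150,-40,120]
    - [181,-44,150]
    - [181,-44,170]
    - [181,-44,170]
    - [181,-44,170]
    - [181,-44,170]
    - [181,-44,170]
    - [181,-44,170]
    - [181,-44,170]
    - [181,-44,170]
  fingers: [-1,-1,-1,-1,-1,-1,-1,-1,-1,-1,-1,-1]

```text
time: 4.05
position: [0.4396, 0.1891, 0.2006]
tool_rot: [-2.364, -2.068, -0.002]
ft_force: [-1.1, 0.9, -0.5]
grip_width: 1.003
```

Call:
send_rows:
  rotation:
    - [0,0,0]
    - [0,0,0]
  slide:
    - [0,0,0]
    - [0,0,0]
  fingers: [-1,-1]

```text
time: 4.25
position: [0.4397, 0.189, 0.2002]
tool_rot: [-2.363, -2.07, -0.001]
ft_force: [0.3, 0.4, -0.6]
grip_width: 0.999
```

```bash
python3 - <<'E'
from h import *
move([.4388,.1891,.114],-7.86)
cv2.imwrite("pics/w3.png",get_image("wrist")[:,:,::-1])
E
```

```text
t 4.25 pos [0.4397 0.189  0.2002] rot [ 0.02 -0.03  0.29] slide [-0.1 -0.9 86.2] f [ 0.3  0.4 -0.6] g 0.999 j [-0.83 -0.03  0.37  1.94  0.01  1.23 -0.6 ]
```

View pics/w3.png

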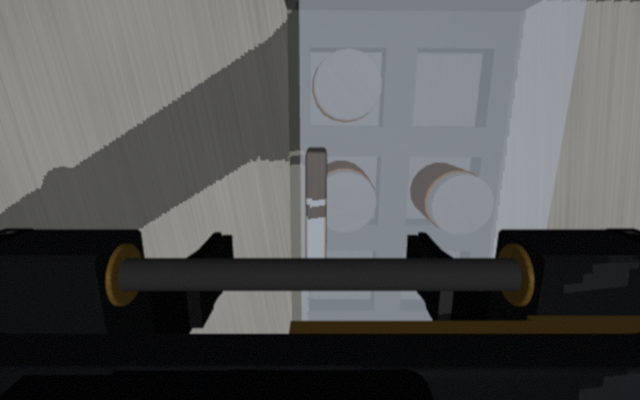

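The bar stands between the jaws, centred at about x=316. I'll descend and grip it.

Call:
send_rows:
  rotation:
    - [0,0,0]
    - [0,0,0]
    - [0,0,0]
    - [0,0,0]
    - [0,0,0]
    - [0,0,0]
    - [0,0,0]
    - [0,0,0]
    - [0,0,0]
    - [0,0,0]
    - [0,0,0]
    - [0,0,0]
  slide:
    - [0,-1,30]
    - [0,-1,60]
    - [0,-1,80]
    - [0,-1,86]
    - [0,-1,86]
    - [0,-1,86]
    - [0,-1,86]
    - [0,-1,86]
    - [0,-1,86]
    - [0,-1,86]
    - [0,-1,86]
    - [0,-1,86]
  fingers: [-1,-1,-1,-1,1,1,1,1,1,1,1,1]
  force: 15

```text
time: 5.5
position: [0.4388, 0.189, 0.114]
tool_rot: [-2.365, -2.068, -0.0]
ft_force: [0.3, 0.1, -0.4]
grip_width: 0.356
```

Call:
send_rows:
  rotation:
    - [0,0,0]
    - [0,0,0]
    - [0,0,0]
    - [0,0,0]
  slide:
    - [0,5,0]
    - [0,10,0]
    - [0,20,0]
    - [0,20,0]
  fingers: [1,1,1,1]

```text
time: 5.9
position: [0.4605, 0.1861, 0.1139]
tool_rot: [2.365, 2.066, 0.002]
ft_force: [3.1, 1.0, -2.9]
grip_width: 0.157
```

Call:
send_rows:
  rotation:
    - [0,0,0]
    - [0,0,0]
    - [0,0,0]
    - [0,0,0]
    - [0,0,0]
    - [0,0,0]
    - [0,0,0]
    - [0,0,0]
    - [0,0,0]
    - [0,0,0]
    - [0,0,0]
    - [0,0,0]
  slide:
    - [0,10,0]
    - [0,30,0]
    - [0,50,0]
    - [0,70,0]
    - [0,90,0]
    - [0,110,0]
    - [0,130,0]
    - [0,150,0]
    - [0,165,0]
    - [0,178,0]
    - [0,187,0]
    - [0,187,0]
  fingers: [1,1,1,1,1,1,1,1,1,1,1,1]

```text
time: 7.1
position: [0.6355, 0.1619, 0.1135]
tool_rot: [-2.352, -2.06, 0.027]
ft_force: [-30.5, -1.9, 22.4]
grip_width: 0.216
```

Call:
send_rows:
  rotation:
    - [0,0,0]
    - [0,0,0]
    - [0,0,0]
  slide:
    - [0,0,0]
    - [0,0,0]
    - [0,0,0]
  fingers: [1,1,1]

```text
time: 7.4
position: [0.6341, 0.1621, 0.1135]
tool_rot: [-2.351, -2.06, 0.029]
ft_force: [-30.1, -2.5, 21.4]
grip_width: 0.183
```

```bash
python3 - <<'E'
from h import *
move([.4388,.1891,.114],-7.86)
cv2.imwrite("pics/t2.png",cv2.resize(get_image("top")[80:300,200:500],None,fx=2.5,fy=2.5)[:,:,::-1])
E
```

```text
t 7.4 pos [0.6341 0.1621 0.1135] rot [-1.37  0.2   0.32] slide [   1.2 -197.1    4.2] f [-30.1  -2.5  21.4] g 0.183 j [-0.61  0.46  0.43  1.59 -0.21  1.16 -0.27]
```

View pics/t2.png

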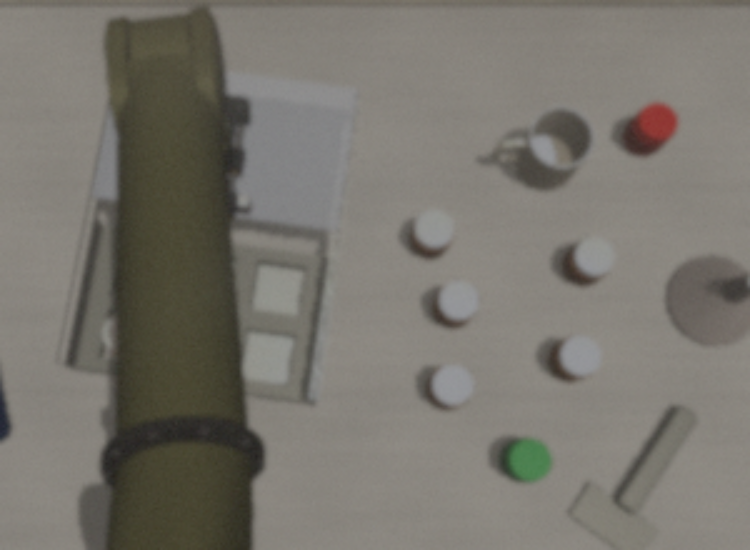

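Call:
send_rows:
  rotation:
    - [0,0,0]
    - [0,0,0]
    - [0,0,0]
    - [0,0,0]
    - [0,0,0]
  slide:
    - [0,-4,0]
    - [0,-8,0]
    - [0,-8,0]
    - [0,-8,0]
    - [0,-8,0]
  fingers: [1,1,1,1,1]

```text
time: 7.95
position: [0.6328, 0.1622, 0.1137]
tool_rot: [-2.36, -2.066, 0.011]
ft_force: [-12.3, -1.3, 8.3]
grip_width: 0.16
```

```bash
python3 - <<'E'
from h import *
move([.4388,.1891,.114],-7.86)
v=camera_model("wrist")
im=get_image("wrist")[:,:,::-1]
cv2.imwrite("pics/w4.png",im)
E
```

```text
t 7.95 pos [0.6328 0.1622 0.1137] rot [-0.48  0.11  0.24] slide [   0.9 -195.9    1.4] f [-12.3  -1.3   8.3] g 0.16 j [-0.62  0.45  0.43  1.6  -0.2   1.14 -0.28]
```

View pics/w4.png

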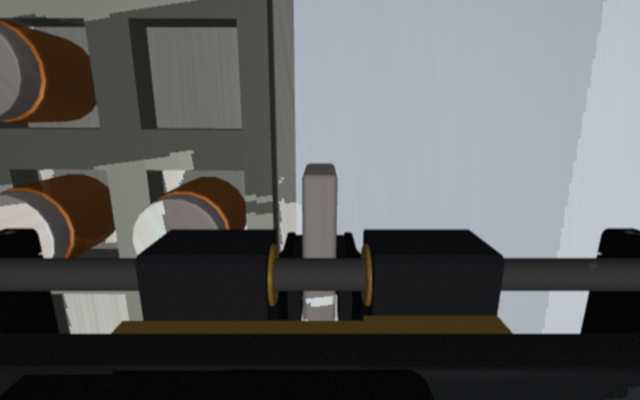

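```bash
python3 - <<'E'
from h import *
c=cam("wrist");p=np.load("cub.npy")
cv2.imwrite("pics/w4z.png",cv2.resize(cv2.imread("pics/w4.png")[0:240,200:400],None,fx=2.5,fy=2.5))
L=lambda q:R.from_euler("z",-p[2]).apply(np.atleast_2d(q)-[p[0],p[1],0]).round(4)
print(L(unproj([[295,50],[295,100],[290,180]],.0835,c)))
print(L(unproj([[303,166],[336,166],[319,166]],.1185,c)), "block", L(unproj([[238,20],[240,128],[268,50]],.028,c)))
print(L(get_state()["position"]))
E
```

```text
[[0.1147 0.0945 0.0835]
 [0.1144 0.0729 0.0835]
 [0.1114 0.0351 0.0835]]
[[0.1198 0.0471 0.1185]
 [0.1326 0.0472 0.1185]
 [0.126  0.0472 0.1185]] block [[0.0772 0.1201 0.028 ]
 [0.0751 0.058  0.028 ]
 [0.0944 0.1038 0.028 ]]
[[ 1.249e-01 -1.000e-04  1.137e-01]]
```

View pics/w4z.png

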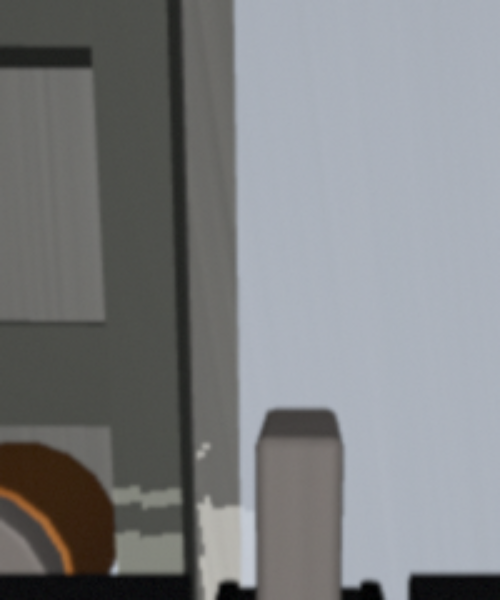

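```bash
python3 - <<'E'
from h import *
p=np.load("cub.npy")
L=lambda q:R.from_euler("z",-p[2]).apply(np.atleast_2d(q)-[p[0],p[1],0]).round(4)
v=np.load("w2c.npy");c=(cam("wrist")[0],v[:3],v[3:])
print(L(unproj([(75/2.6+130,433/2.6),(725/2.6+130,437/2.6)],.0835,c)))
E
```

```text
[[ 0.1072 -0.1538  0.0835]
 [ 0.1077  0.1558  0.0835]]
```

The cover started about 12 mm open, and its front edge now reads +0.1146, which puts the joint at about 0.2096, fully open. I'll release it and back off upward.

Call:
send_rows:
  rotation:
    - [0,0,0]
    - [0,0,0]
    - [0,0,0]
    - [0,0,0]
    - [0,0,0]
    - [0,0,0]
    - [0,0,0]
    - [0,0,0]
    - [0,0,0]
    - [0,0,0]
    - [0,0,0]
    - [0,0,0]
  slide:
    - [0,-3,0]
    - [0,-3,0]
    - [0,-3,0]
    - [0,-3,0]
    - [0,-3,0]
    - [0,-3,0]
    - [0,-3,0]
    - [0,-3,-40]
    - [0,-3,-90]
    - [0,-3,-140]
    - [0,-3,-170]
    - [0,-3,-170]
  fingers: [1,1,-1,-1,-1,-1,-1,-1,-1,-1,-1,-1]

```text
time: 9.2
position: [0.6357, 0.1632, 0.2904]
tool_rot: [2.362, 2.065, 0.016]
ft_force: [0.4, -0.8, 0.1]
grip_width: 0.961
```

```bash
python3 - <<'E'
from h import *
move([.66,-.14,.33],82); move([.66,-.14,.33],-98)
E
```

```text
t 9.2 pos [0.6357 0.1632 0.2904] rot [  0.65   0.21 -89.66] slide [-297.    64.9  -40.4] f [ 0.4 -0.8  0.1] g 0.961 j [-0.64  0.33  0.46  1.39 -0.15  1.44 -0.32]
t 9.2 pos [0.6357 0.1632 0.2904] rot [  0.65   0.21 -89.66] slide [-297.    64.9  -40.4] f [ 0.4 -0.8  0.1] g 0.961 j [-0.64  0.33  0.46  1.39 -0.15  1.44 -0.32]
```

```bash
python3 - <<'E'
from h import *
move([.66,-.17,.34],82)
E
```

```text
t 9.2 pos [0.6357 0.1632 0.2904] rot [  0.65   0.21 -89.66] slide [-326.7   69.   -50.5] f [ 0.4 -0.8  0.1] g 0.961 j [-0.64  0.33  0.46  1.39 -0.15  1.44 -0.32]
```

Call:
send_rows:
  rotation:
    - [0.3,0.1,-20]
    - [0.6,0.2,-90]
    - [0.6,0.2,-90]
    - [0.6,0.2,-90]
    - [0.6,0.2,-90]
    - [0.6,0.2,-90]
    - [0.6,0.2,-90]
    - [0.6,0.2,-90]
    - [0.6,0.2,-90]
    - [0.6,0.2,-90]
    - [0.6,0.2,-90]
    - [0.6,0.2,-90]
  slide:
    - [-30,10,-20]
    - [-327,69,-50]
    - [-327,69,-50]
    - [-327,69,-50]
    - [-327,69,-50]
    - [-327,69,-50]
    - [-327,69,-50]
    - [-327,69,-50]
    - [-327,69,-50]
    - [-327,69,-50]
    - [-327,69,-50]
    - [-327,69,-50]
  fingers: [-1,-1,-1,-1,-1,-1,-1,-1,-1,-1,-1,-1]

```text
time: 10.4
position: [0.6577, -0.1704, 0.3329]
tool_rot: [-0.209, -3.124, 0.005]
ft_force: [0.5, -0.1, 0.6]
grip_width: 0.996
```

Call:
send_rows:
  rotation:
    - [0,0,0]
    - [0,0,0]
  slide:
    - [0,0,0]
    - [0,0,0]
  fingers: [-1,-1]

```text
time: 10.6
position: [0.6578, -0.1703, 0.3336]
tool_rot: [-0.212, -3.125, 0.006]
ft_force: [-0.2, -0.0, -0.5]
grip_width: 0.999
```

```bash
python3 - <<'E'
from h import *
move([.66,-.17,.34],82)
np.save("w5c.npy",np.array([*camera_model("wrist")["rvec"],*camera_model("wrist")["tvec"]]))
cv2.imwrite("pics/w5.png",get_image("wrist")[:,:,::-1])
E
```

```text
t 10.6 pos [ 0.6578 -0.1703  0.3336] rot [-0.25 -0.53  0.25] slide [-2.1  0.5 -6.4] f [-0.2 -0.  -0.5] g 0.999 j [-0.06  0.38  0.38  1.23 -0.13  1.56  1.74]
```

View pics/w5.png

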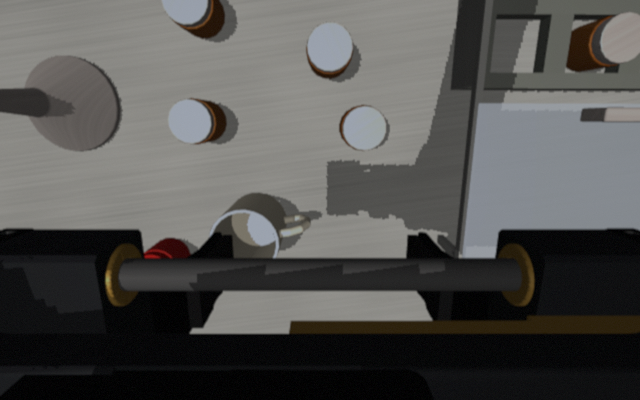

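Caps are at (363,128), (331,48) and (193,121), plus one cut off at (187,3). The red look-alike is at (167,250). I'll measure the cap centres.

```bash
cat > caps.py <<'E'
from h import *
def caps(im,c,seeds,z=.064):
    # flood from seed on bright cap; fit the ellipse, back-project its centre
    out=[]
    for s in seeds:
        b=cv2.GaussianBlur(im,(3,3),0); m=np.zeros((im.shape[0]+2,im.shape[1]+2),np.uint8)
        cv2.floodFill(b,m,tuple(s),0,(9,)*3,(9,)*3,4|cv2.FLOODFILL_MASK_ONLY|cv2.FLOODFILL_FIXED_RANGE|(255<<8))
        cn=max(cv2.findContours(m[1:-1,1:-1],cv2.RETR_EXTERNAL,cv2.CHAIN_APPROX_NONE)[0],key=cv2.contourArea)
        h=cv2.convexHull(cn); cp=h[:,0].astype(float); w=unproj(cp,z,c)[:,:2]
        (cx,cy),r=cv2.minEnclosingCircle(w.astype(np.float32)); A=np.c_[2*w,np.ones(len(w))];sol=np.linalg.lstsq(A,(w**2).sum(1),rcond=None)[0]
        out.append((sol[:2].round(4),"r",round(float(np.sqrt(sol[2]+sol[:2]@sol[:2])),4),np.round([cx,cy,r],4)))
    return out
E
python3 - <<'E'
from caps import *
v=np.load("w5c.npy");c=(cam("wrist")[0],v[:3],v[3:]);im=cv2.imread("pics/w5.png")
for o in caps(im,c,[(363,128),(331,48),(193,121)]):print(o)
im=cv2.imread("pics/top0.png");ct=cam("top")
for o in caps(im,ct,[(373,173),(383,201),(380,234),(430,223),(437,184)]):print(o)
E
```

```text
(array([ 0.6114, -0.114 ]), 'r', 0.023, array([ 0.6113, -0.1137,  0.0235]))
(array([ 0.5193, -0.1424]), 'r', 0.023, array([ 0.5193, -0.1424,  0.0233]))
(array([ 0.5763, -0.3129]), 'r', 0.0231, array([ 0.5765, -0.3129,  0.0234]))
(array([ 0.6096, -0.1147]), 'r', 0.0206, array([ 0.6099, -0.1148,  0.0213]))
(array([ 0.517 , -0.1434]), 'r', 0.0205, array([ 0.5172, -0.1437,  0.0211]))
(array([ 0.4124, -0.1336]), 'r', 0.0213, array([ 0.4117, -0.1337,  0.0221]))
(array([ 0.4488, -0.291 ]), 'r', 0.0213, array([ 0.4489, -0.2911,  0.0218]))
(array([ 0.5739, -0.3142]), 'r', 0.021, array([ 0.5732, -0.3141,  0.0219]))
```

```bash
python3 - <<'E'
from h import *
move([.6114,-.114,.052],82.14)
E
```

```text
t 10.65 pos [ 0.6578 -0.1703  0.3337] rot [-0.26 -0.52  0.13] slide [ 51.   50.8 282. ] f [-0.4  0.   0.2] g 1.001 j [-0.06  0.38  0.38  1.23 -0.13  1.56  1.74]
```

Call:
send_rows:
  rotation:
    - [0,0,0]
    - [-0.3,-0.5,0]
    - [-0.3,-0.5,0]
    - [-0.3,-0.5,0]
    - [-0.3,-0.5,0]
    - [-0.3,-0.5,0]
    - [-0.3,-0.5,0]
  slide:
    - [30,30,20]
    - [51,51,60]
    - [51,51,110]
    - [51,51,160]
    - [51,51,190]
    - [51,51,190]
    - [51,51,190]
  fingers: [-1,-1,-1,-1,-1,-1,-1]

```text
time: 11.35
position: [0.6127, -0.1137, 0.1449]
tool_rot: [0.211, 3.134, 0.001]
ft_force: [-0.9, -0.0, 1.0]
grip_width: 0.995
```

```bash
python3 - <<'E'
from h import *
move([.6114,-.114,.052],82.14)
cv2.imwrite("pics/w6.png",get_image("wrist")[:,:,::-1])
E
```

```text
t 11.35 pos [ 0.6127 -0.1137  0.1449] rot [0.03 0.01 0.17] slide [ 1.3 -0.5 92.9] f [-0.9 -0.   1. ] g 0.995 j [-0.14  0.34  0.34  1.66 -0.12  1.16  1.67]
```

View pics/w6.png

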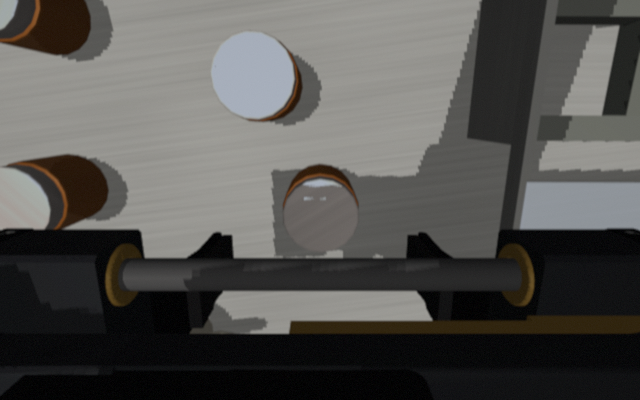

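The jar at (320,215) is centred between the fingers, so I'll descend and grip lightly.

Call:
send_rows:
  rotation:
    - [0,0,0]
    - [0,0,0]
    - [0,0,0]
    - [0,0,0]
    - [0,0,0]
    - [0,0,0]
    - [0,0,0]
    - [0,0,0]
    - [0,0,0]
    - [0,0,0]
    - [0,0,0]
    - [0,0,0]
  slide:
    - [1,0,40]
    - [1,0,70]
    - [1,0,88]
    - [1,0,93]
    - [1,0,93]
    - [1,0,93]
    - [1,0,93]
    - [1,0,93]
    - [1,0,93]
    - [1,0,93]
    - [1,0,93]
    - [1,0,93]
  fingers: [-1,-1,-1,-1,-1,1,1,1,1,1,1,1]
  force: 12

```text
time: 12.6
position: [0.6115, -0.1133, 0.0515]
tool_rot: [0.21, 3.134, 0.002]
ft_force: [-0.9, 0.3, 2.1]
grip_width: 0.616
```

```bash
python3 - <<'E'
from h import *
move([.6114,-.114,.052],82.14)
E
```

```text
t 12.6 pos [ 0.6115 -0.1133  0.0515] rot [0.06 0.01 0.2 ] slide [ 0.  -0.7 -0.5] f [-0.9  0.3  2.1] g 0.616 j [-0.12  0.44  0.33  1.74 -0.16  0.99  1.7 ]
```

```bash
cat >> h.py <<'E'
def pocket(i):
    p=np.load("cub.npy"); x=-.045 if i<4 else .045; y=(-.09,0,.09)[(i-1)%3]
    q=R.from_euler("z",p[2]).apply([x,y,0])+[p[0],p[1],0]; return q[:2]
E
python3 - <<'E'
from h import *
for i in(1,4,6):print(i,pocket(i).round(4))
move([*pocket(4),.20],82.14);move([*pocket(6),.20],82.14)
E
```

```text
1 [0.4522 0.0964]
4 [0.5414 0.0841]
6 [0.566  0.2624]
t 12.6 pos [ 0.6115 -0.1133  0.0515] rot [0.06 0.01 0.2 ] slide [  95.8  186.5 -148.3] f [-0.9  0.3  2.1] g 0.616 j [-0.12  0.44  0.33  1.74 -0.16  0.99  1.7 ]
t 12.6 pos [ 0.6115 -0.1133  0.0515] rot [0.06 0.01 0.2 ] slide [  95.1  366.5 -148.1] f [-0.9  0.3  2.1] g 0.616 j [-0.12  0.44  0.33  1.74 -0.16  0.99  1.7 ]
```

Call:
send_rows:
  rotation:
    - [0,0,0]
    - [0,0,0]
    - [0,0,0]
    - [0,0,0]
    - [0,0,0]
    - [0,0,0]
    - [0,0,0]
    - [0,0,0]
    - [0,0,0]
    - [0,0,0]
    - [0,0,0]
    - [0,0,0]
  slide:
    - [0,0,-30]
    - [0,0,-70]
    - [0,0,-110]
    - [0,10,-145]
    - [15,40,-148]
    - [35,80,-148]
    - [60,120,-148]
    - [80,155,-148]
    - [92,178,-148]
    - [96,187,-148]
    - [96,187,-148]
    - [96,187,-148]
  fingers: [1,1,1,1,1,1,1,1,1,1,1,1]

```text
time: 13.8
position: [0.5417, 0.0825, 0.1992]
tool_rot: [0.213, 3.134, -0.001]
ft_force: [0.3, -1.0, -1.5]
grip_width: 0.617
```

Call:
send_rows:
  rotation:
    - [0,0,0]
    - [0,0,0]
    - [0,0,0]
  slide:
    - [0,0,40]
    - [0,0,70]
    - [0,0,70]
  fingers: [1,1,1]

```text
time: 14.1
position: [0.5384, 0.0814, 0.125]
tool_rot: [-0.215, -3.126, 0.005]
ft_force: [-1.2, 0.0, -1.8]
grip_width: 0.616
```

```bash
python3 - <<'E'
from h import *
move([*pocket(4),.0575],82.14)
cv2.imwrite("pics/w7.png",get_image("wrist")[:,:,::-1])
E
```

```text
t 14.1 pos [0.5384 0.0814 0.125 ] rot [-0.21 -0.47 -0.  ] slide [-3.2  3.3 67.5] f [-1.2  0.  -1.8] g 0.616 j [-0.4   0.2   0.23  1.86 -0.05  1.09  1.28]
```

View pics/w7.png

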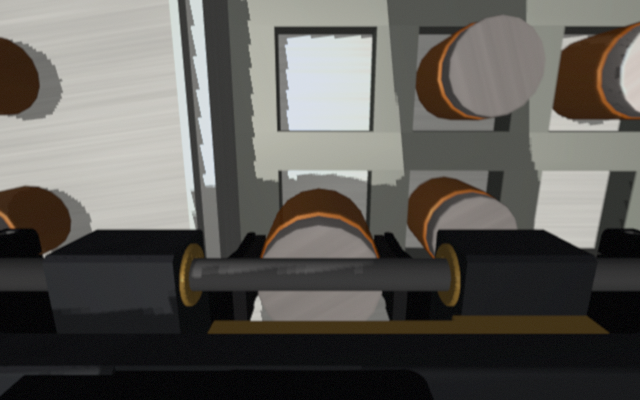

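Call:
send_rows:
  rotation:
    - [0,0,0]
    - [0,0,0]
    - [0,0,0]
  slide:
    - [-2,2,10]
    - [-2,2,10]
    - [-2,2,10]
  fingers: [1,1,1]

```text
time: 14.45
position: [0.5442, 0.0863, 0.1204]
tool_rot: [0.21, 3.133, 0.002]
ft_force: [-0.3, 0.5, -1.6]
grip_width: 0.618
```

```bash
python3 - <<'E'
from fit import *
move([*pocket(4),.0575],82.14)
c=cam("wrist");im=get_image("wrist")[:,:,::-1];cv2.imwrite("pics/w8.png",im)
cv2.imwrite("pics/w8z.png",cv2.resize(im[0:260,170:560],None,fx=2,fy=2))
p=np.load("cub.npy")
W=lambda m:R.from_euler("z",p[2]).apply(np.atleast_2d(m))+[p[0],p[1],0]
m=np.array([[-77,-122],[-77,-58],[-13,-58],[-13,-122],[13,-122],[13,-58],[13,-32],[13,32],[13,58],[-13,-32],[-13,32]])/1e3
q=proj(W(np.c_[m,np.full(len(m),.028)]),c);print(((q-[170,0])*2).round(1).tolist())
E
```

```text
t 14.45 pos [0.5442 0.0863 0.1204] rot [0.08 0.08 0.19] slide [ 2.6 -2.7 62.9] f [-0.3  0.5 -1.6] g 0.618 j [-0.4   0.21  0.22  1.86 -0.05  1.07  1.28]
[[187.4, 27.9], [399.7, 28.6], [392.0, 246.4], [194.8, 245.8], [197.5, 325.7], [389.2, 326.2], [467.0, 326.4], [658.4, 326.9], [736.1, 327.1], [472.1, 246.6], [669.0, 247.1]]
```

View pics/w8z.png

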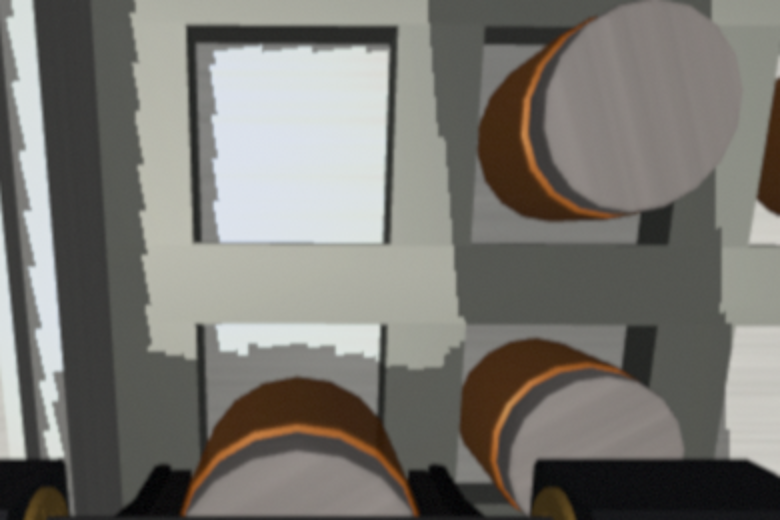

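Call:
send_rows:
  rotation:
    - [0,0,0]
    - [0,0,0]
    - [0,0,0]
    - [0,0,0]
    - [0,0,0]
    - [0,0,0]
    - [0,0,0]
  slide:
    - [2,-2,10]
    - [3,-3,25]
    - [3,-3,34]
    - [3,-3,36]
    - [3,-3,36]
    - [3,-3,36]
    - [3,-3,36]
  fingers: [1,1,1,1,1,1,1]

```text
time: 15.2
position: [0.5406, 0.084, 0.084]
tool_rot: [0.21, 3.133, 0.002]
ft_force: [-0.2, 0.2, -1.9]
grip_width: 0.616
```

```bash
python3 - <<'E'
from h import *
move([*pocket(4),.0575],82.14)
E
```

```text
t 15.2 pos [0.5406 0.084  0.084 ] rot [0.08 0.06 0.2 ] slide [-0.8  0.2 26.5] f [-0.2  0.2 -1.9] g 0.616 j [-0.4   0.24  0.22  1.9  -0.06  1.    1.29]
```

Call:
send_rows:
  rotation:
    - [0,0,0]
    - [0,0,0]
    - [0,0,0]
    - [0,0,0]
    - [0,0,0]
    - [0,0,0]
    - [0,0,0]
    - [0,0,0]
  slide:
    - [0,0,4]
    - [0,0,8]
    - [0,0,12]
    - [0,0,16]
    - [0,0,20]
    - [0,0,23]
    - [0,0,24]
    - [0,0,24]
  fingers: [1,1,1,1,1,1,1,1]

```text
time: 16.0
position: [0.54, 0.0838, 0.0592]
tool_rot: [-0.21, -3.134, -0.001]
ft_force: [0.1, 0.8, -1.4]
grip_width: 0.615
```

Call:
send_rows:
  rotation:
    - [0,0,0]
    - [0,0,0]
    - [0,0,0]
    - [0,0,0]
    - [0,0,0]
  slide:
    - [0,0,1]
    - [0,0,2]
    - [0,0,3]
    - [0,0,3]
    - [0,0,3]
  fingers: [1,1,1,1,1]

```text
time: 16.5
position: [0.5402, 0.0838, 0.0574]
tool_rot: [0.21, 3.134, 0.002]
ft_force: [-2.7, 0.0, 4.5]
grip_width: 0.613
```

Call:
send_rows:
  rotation:
    - [0,0,0]
    - [0,0,0]
    - [0,0,0]
    - [0,0,0]
    - [0,0,0]
    - [0,0,0]
    - [0,0,0]
    - [0,0,0]
    - [0,0,0]
    - [0,0,0]
    - [0,0,0]
  slide:
    - [0,0,-1]
    - [0,0,-1]
    - [0,0,-1]
    - [0,0,-1]
    - [0,0,-1]
    - [0,0,-10]
    - [0,0,-30]
    - [0,0,-70]
    - [0,0,-110]
    - [0,0,-145]
    - [0,0,-145]
  fingers: [-0.5,-0.5,-0.5,-0.5,-0.5,-0.5,-0.5,-0.5,-0.5,-0.5,-0.5]

```text
time: 17.6
position: [0.5433, 0.0842, 0.2079]
tool_rot: [0.21, 3.124, 0.007]
ft_force: [-0.3, -0.4, 0.8]
grip_width: 0.751
```

```bash
python3 - <<'E'
from h import *
move([.66,-.10,.33],82.14)
im=get_image("top")[:,:,::-1];cv2.imwrite("pics/t3.png",im)
cv2.imwrite("pics/t3z.png",cv2.resize(im[80:300,200:500],None,fx=2.5,fy=2.5))
E
```

```text
t 17.6 pos [0.5433 0.0842 0.2079] rot [0.29 0.57 0.19] slide [-141.4 -166.3 -121.5] f [-0.3 -0.4  0.8] g 0.751 j [-0.41  0.12  0.23  1.77 -0.03  1.24  1.26]
```

View pics/t3z.png

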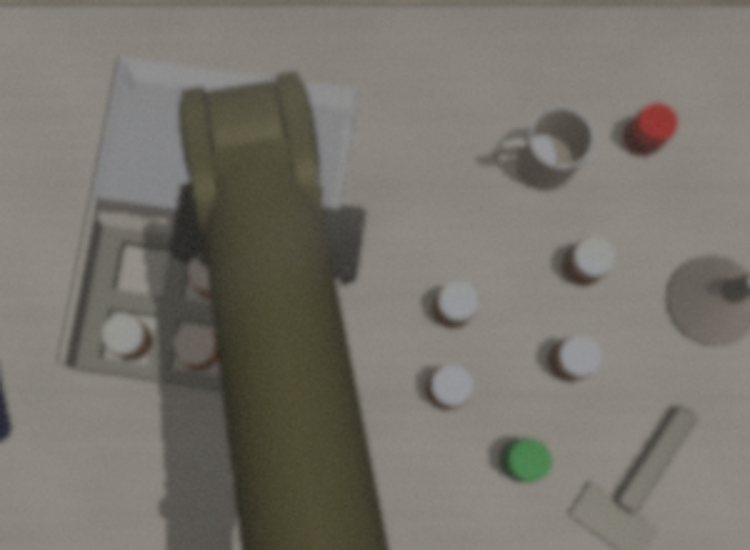

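```bash
python3 - <<'E'
from h import *
move([.5193,-.1424,.150],82.14)
E
```

```text
t 17.65 pos [0.5418 0.084  0.205 ] rot [0.2  0.34 0.19] slide [  -7.5 -227.6   54.2] f [0.2 0.7 1.1] g 0.752 j [-0.41  0.12  0.23  1.78 -0.03  1.24  1.26]
```

Call:
send_rows:
  rotation:
    - [0,0,0]
    - [0,0,0]
    - [0,0,0]
    - [0,0,0]
    - [0,0,0]
    - [0,0,0]
    - [0,0,0]
    - [0,0,0]
    - [0,0,0]
    - [0,0,0]
  slide:
    - [0,-30,0]
    - [0,-80,0]
    - [-3,-130,0]
    - [-5,-170,15]
    - [-8,-205,35]
    - [-8,-222,50]
    - [-8,-228,54]
    - [-8,-228,54]
    - [-8,-228,54]
    - [-8,-228,54]
  fingers: [-0.5,-0.5,-0.5,-0.5,-1,-1,-1,-1,-1,-1]

```text
time: 18.65
position: [0.5185, -0.1416, 0.1479]
tool_rot: [0.206, 3.134, 0.002]
ft_force: [0.2, 0.3, -0.3]
grip_width: 0.997
```

```bash
python3 - <<'E'
from caps import *
move([.5193,-.1424,.052],82.14)
c=cam("wrist");im=get_image("wrist")[:,:,::-1].copy();cv2.imwrite("pics/w9.png",im)
E
```

```text
t 18.65 pos [ 0.5185 -0.1416  0.1479] rot [0.09 0.06 0.35] slide [-0.8 -0.8 95.9] f [ 0.2  0.3 -0.3] g 0.997 j [-0.16  0.16  0.41  1.87 -0.07  1.13  1.72]
```

View pics/w9.png

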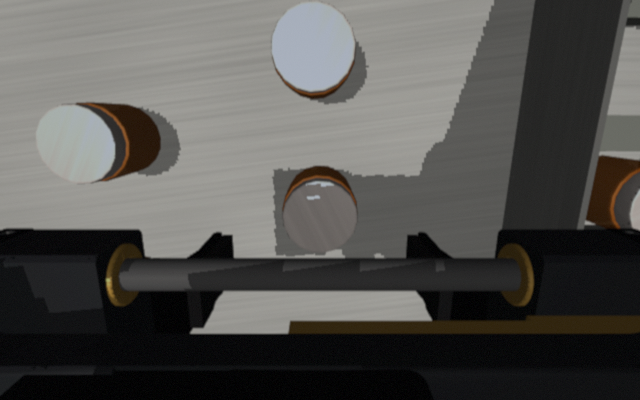

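The second jar is at (320,215), centred as before.

Call:
send_rows:
  rotation:
    - [0,0,0]
    - [0,0,0]
    - [0,0,0]
    - [0,0,0]
    - [0,0,0]
    - [0,0,0]
    - [0,0,0]
    - [0,0,0]
    - [0,0,0]
    - [0,0,0]
    - [0,0,0]
    - [0,0,0]
  slide:
    - [-1,-1,40]
    - [-1,-1,72]
    - [-1,-1,90]
    - [-1,-1,95]
    - [-1,-1,95]
    - [-1,-1,95]
    - [-1,-1,95]
    - [-1,-1,95]
    - [-1,-1,95]
    - [-1,-1,95]
    - [-1,-1,95]
    - [-1,-1,95]
  fingers: [-1,-1,-1,-1,-1,1,1,1,1,1,1,1]
  force: 12

```text
time: 19.9
position: [0.5188, -0.1438, 0.0526]
tool_rot: [0.21, 3.134, 0.003]
ft_force: [0.0, 1.6, 4.9]
grip_width: 0.614
```

```bash
python3 - <<'E'
from h import *
move([*pocket(6),.20],82.14)
E
```

```text
t 19.9 pos [ 0.5188 -0.1438  0.0526] rot [0.09 0.03 0.21] slide [   7.2  409.2 -146.7] f [0.  1.6 4.9] g 0.614 j [-0.13  0.28  0.4   1.95 -0.14  0.94  1.77]
```

Call:
send_rows:
  rotation:
    - [0,0,0]
    - [0,0,0]
    - [0,0,0]
    - [0,0,0]
    - [0,0,0]
    - [0,0,0]
    - [0,0,0]
    - [0,0,0]
    - [0,0,0]
    - [0,0,0]
    - [0,0,0]
    - [0,0,0]
  slide:
    - [0,0,-30]
    - [0,0,-70]
    - [0,0,-110]
    - [0,10,-140]
    - [0,40,-147]
    - [0,80,-147]
    - [0,125,-147]
    - [0,170,-147]
    - [0,215,-147]
    - [0,255,-147]
    - [0,285,-147]
    - [0,300,-147]
  fingers: [1,1,1,1,1,1,1,1,1,1,1,1]

```text
time: 21.1
position: [0.5578, 0.1562, 0.1986]
tool_rot: [-0.203, -3.134, -0.002]
ft_force: [0.2, -0.0, -0.7]
grip_width: 0.617
```

```bash
python3 - <<'E'
from h import *
move([*pocket(6),.13],82.14)
E
```

```text
t 21.1 pos [0.5578 0.1562 0.1986] rot [ 0.06 -0.07  0.44] slide [  5.5 106.3  68.7] f [ 0.2 -0.  -0.7] g 0.617 j [-0.49  0.2   0.19  1.7  -0.04  1.24  1.16]
```

Call:
send_rows:
  rotation:
    - [0,0,0.4]
    - [0,0,0.4]
    - [0,0,0.4]
    - [0,0,0.4]
    - [0,0,0.4]
    - [0,0,0.4]
    - [0,0,0.4]
    - [0,0,0.4]
    - [0,0,0.4]
    - [0,0,0.4]
    - [0,0,0.4]
  slide:
    - [2,35,0]
    - [4,70,0]
    - [6,97,15]
    - [6,107,30]
    - [6,107,50]
    - [6,107,70]
    - [6,107,85]
    - [6,107,95]
    - [6,107,95]
    - [6,107,95]
    - [6,107,95]
  fingers: [1,1,1,1,1,1,1,1,1,1,1]

```text
time: 22.2
position: [0.5675, 0.26, 0.1057]
tool_rot: [0.221, 3.132, 0.003]
ft_force: [0.2, -0.2, -1.0]
grip_width: 0.62
```

```bash
python3 - <<'E'
from h import *
move([*pocket(6),.0585],82.14)
cv2.imwrite("pics/w10.png",get_image("wrist")[:,:,::-1])
E
```

```text
t 22.2 pos [0.5675 0.26   0.1057] rot [ 0.11  0.09 -0.21] slide [ 1.9  2.1 47.2] f [ 0.2 -0.2 -1. ] g 0.62 j [-0.58  0.37  0.13  1.69 -0.05  1.09  1.  ]
```

View pics/w10.png

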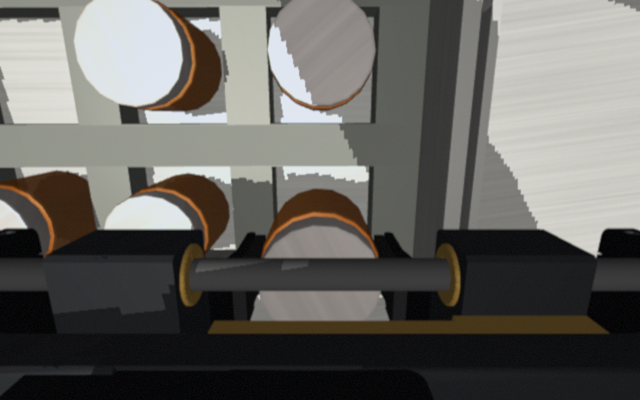

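Call:
send_rows:
  rotation:
    - [0,0,0]
    - [0,0,0]
    - [0,0,0]
    - [0,0,0]
    - [0,0,0]
  slide:
    - [1,1,8]
    - [2,2,18]
    - [2,2,21]
    - [2,2,21]
    - [2,2,21]
  fingers: [1,1,1,1,1]

```text
time: 22.75
position: [0.565, 0.2621, 0.0833]
tool_rot: [-0.221, -3.134, -0.001]
ft_force: [-0.5, -0.4, -1.1]
grip_width: 0.621
```

```bash
python3 - <<'E'
from h import *
move([*pocket(6),.0585],82.14)
E
```

```text
t 22.75 pos [0.565  0.2621 0.0833] rot [ 0.03 -0.02 -0.2 ] slide [-1.   0.5 24.8] f [-0.5 -0.4 -1.1] g 0.621 j [-0.58  0.39  0.13  1.71 -0.06  1.05  1.  ]
```

Call:
send_rows:
  rotation:
    - [0,0,0]
    - [0,0,0]
    - [0,0,0]
    - [0,0,0]
    - [0,0,0]
    - [0,0,0]
    - [0,0,0]
    - [0,0,0]
  slide:
    - [-1,0,4]
    - [-1,0,8]
    - [-1,0,12]
    - [-1,0,16]
    - [-1,0,20]
    - [-1,0,23]
    - [-1,0,23]
    - [-1,0,23]
  fingers: [1,1,1,1,1,1,1,1]

```text
time: 23.55
position: [0.566, 0.262, 0.0605]
tool_rot: [-0.221, -3.134, -0.001]
ft_force: [0.2, 0.0, -0.7]
grip_width: 0.621
```

Call:
send_rows:
  rotation:
    - [0,0,0]
    - [0,0,0]
    - [0,0,0]
    - [0,0,0]
    - [0,0,0]
  slide:
    - [0,0,1]
    - [0,0,2]
    - [0,0,2.5]
    - [0,0,2.5]
    - [0,0,2.5]
  fingers: [1,1,1,1,1]

```text
time: 24.05
position: [0.5662, 0.262, 0.0587]
tool_rot: [0.221, 3.133, 0.002]
ft_force: [-2.1, -0.6, 5.5]
grip_width: 0.618
```

Contact reads 5.5 N, so the jar is seated. Release and lift.

Call:
send_rows:
  rotation:
    - [0,0,0]
    - [0,0,0]
    - [0,0,0]
    - [0,0,0]
    - [0,0,0]
    - [0,0,0]
    - [0,0,0]
    - [0,0,0]
    - [0,0,0]
    - [0,0,0]
    - [0,0,0]
  slide:
    - [0,0,-1]
    - [0,0,-1]
    - [0,0,-1]
    - [0,0,-1]
    - [0,0,-1]
    - [0,0,-10]
    - [0,0,-30]
    - [0,0,-70]
    - [0,0,-110]
    - [0,0,-145]
    - [0,0,-145]
  fingers: [-0.5,-0.5,-0.5,-0.5,-0.5,-0.5,-0.5,-0.5,-0.5,-0.5,-0.5]

```text
time: 25.15
position: [0.5691, 0.2632, 0.2104]
tool_rot: [0.22, 3.124, 0.011]
ft_force: [-0.1, -0.3, 0.7]
grip_width: 0.75
```

```bash
python3 - <<'E'
from caps import *
im=get_image("top")[:,:,::-1].copy();cv2.imwrite("pics/t4.png",im)
cv2.imwrite("pics/t4z.png",cv2.resize(im[80:300,200:500],None,fx=2.5,fy=2.5))
for o in caps(im,cam("top"),[(380,234),(430,223),(437,184)]):print(o)
move([.445,-.135,.20],82.14)
E
```

```text
(array([ 0.4126, -0.1335]), 'r', 0.0211, array([ 0.4123, -0.1335,  0.0217]))
(array([ 0.4489, -0.2912]), 'r', 0.0215, array([ 0.4488, -0.2912,  0.022 ]))
(array([ 0.5739, -0.3147]), 'r', 0.0202, array([ 0.573 , -0.3151,  0.0211]))
t 25.2 pos [0.5678 0.2626 0.2072] rot [ 0.29  0.32 -0.21] slide [  65.8 -410.9    4.8] f [-0.3  0.2 -1.1] g 0.752 j [-0.59  0.28  0.14  1.58 -0.04  1.27  0.99]
```

View pics/t4z.png

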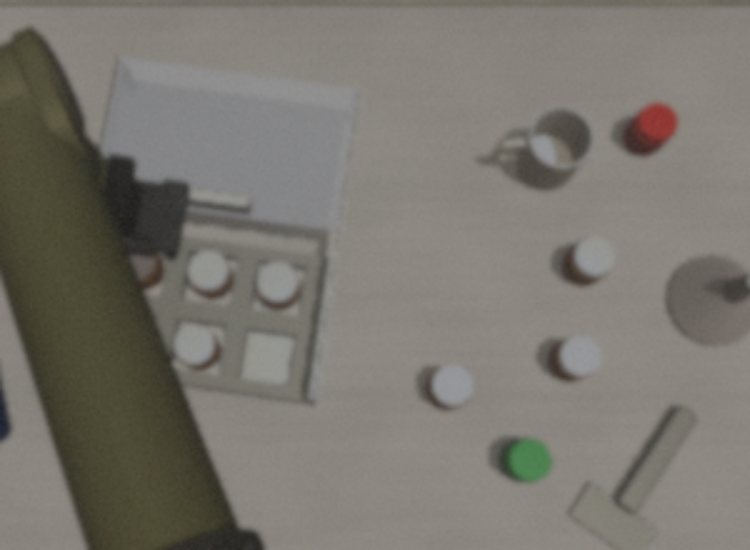

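Pocket 4 now holds its jar, at (278,283) in the crop, and only pocket 1 is empty, at (268,357). For it I'll take the spare at (430,223), which is within easy reach.

```bash
python3 - <<'E'
from h import *
move([.451,-.290,.20],82.14)
E
```

```text
t 25.2 pos [0.5678 0.2626 0.2072] rot [ 0.29  0.32 -0.21] slide [  38.1 -563.5    4.2] f [-0.3  0.2 -1.1] g 0.752 j [-0.59  0.28  0.14  1.58 -0.04  1.27  0.99]
```

Call:
send_rows:
  rotation:
    - [0,0,0]
    - [0,0,0]
    - [0,0,0]
    - [0,0,0]
    - [0,0,0]
    - [0,0,0]
    - [0,0,0]
    - [0,0,0]
    - [0,0,0]
    - [0,0,0]
    - [0,0,0]
    - [0,0,0]
  slide:
    - [3,-40,0]
    - [6,-90,0]
    - [10,-140,0]
    - [14,-190,0]
    - [18,-240,0]
    - [21,-290,0]
    - [24,-340,0]
    - [27,-390,0]
    - [30,-440,0]
    - [34,-490,0]
    - [37,-530,0]
    - [38,-560,4]
  fingers: [-0.5,-0.5,-0.5,-0.5,-0.5,-0.5,-0.5,-0.5,-0.5,-0.5,-1,-1]

```text
time: 26.4
position: [0.448, -0.2904, 0.1984]
tool_rot: [-0.226, -3.133, -0.0]
ft_force: [1.2, 0.1, -0.3]
grip_width: 0.855
```

```bash
python3 - <<'E'
from h import *
move([.451,-.290,.15],82.14)
E
```

```text
t 26.4 pos [ 0.448  -0.2904  0.1984] rot [ 0.01 -0.02 -0.39] slide [-2.9  0.9 48.4] f [ 1.2  0.1 -0.3] g 0.855 j [-0.02  0.11  0.59  1.82 -0.06  1.23  2.01]
```

Call:
send_rows:
  rotation:
    - [0,0,0]
    - [0,0,0]
    - [0,0,0]
    - [0,0,0]
    - [0,0,0]
  slide:
    - [-3,0,20]
    - [-3,0,45]
    - [-3,0,50]
    - [-3,0,50]
    - [-3,0,50]
  fingers: [-1,-1,-1,-1,-1]

```text
time: 26.9
position: [0.4532, -0.2877, 0.1492]
tool_rot: [0.22, 3.133, 0.001]
ft_force: [0.2, -0.2, -0.4]
grip_width: 0.997
```

```bash
python3 - <<'E'
from h import *
move([.451,-.290,.052],82.14)
cv2.imwrite("pics/w11.png",get_image("wrist")[:,:,::-1])
E
```

```text
t 26.9 pos [ 0.4532 -0.2877  0.1492] rot [ 0.04  0.03 -0.18] slide [ 1.9 -2.7 97.2] f [ 0.2 -0.2 -0.4] g 0.997 j [-0.01  0.17  0.58  1.87 -0.1   1.13  2.04]
```

View pics/w11.png

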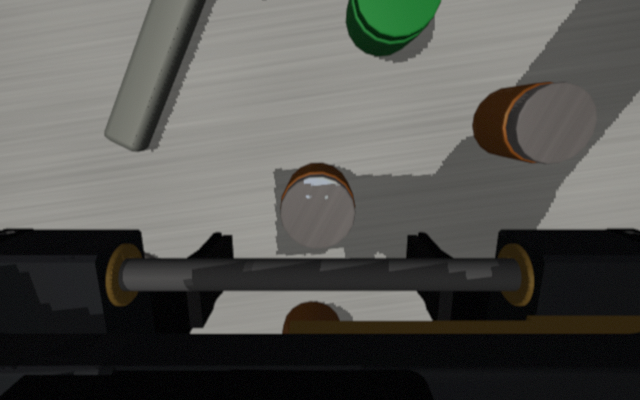

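The amber spare at (318,213) is centred. The green look-alike at (395,20) is clear.

Call:
send_rows:
  rotation:
    - [0,0,0]
    - [0,0,0]
    - [0,0,0]
    - [0,0,0]
    - [0,0,0]
    - [0,0,0]
    - [0,0,0]
    - [0,0,0]
    - [0,0,0]
    - [0,0,0]
    - [0,0,0]
    - [0,0,0]
  slide:
    - [1,-2,40]
    - [2,-2,75]
    - [2,-2,92]
    - [2,-2,97]
    - [2,-2,97]
    - [2,-2,97]
    - [2,-2,97]
    - [2,-2,97]
    - [2,-2,97]
    - [2,-2,97]
    - [2,-2,97]
    - [2,-2,97]
  fingers: [-1,-1,-1,-1,-1,1,1,1,1,1,1,1]
  force: 12

```text
time: 28.15
position: [0.4508, -0.2892, 0.0518]
tool_rot: [0.221, 3.134, 0.002]
ft_force: [-0.3, 1.4, 3.0]
grip_width: 0.617
```

```bash
python3 - <<'E'
from h import *
move([*pocket(1),.20],82.14)
E
```

```text
t 28.15 pos [ 0.4508 -0.2892  0.0518] rot [ 0.06  0.01 -0.2 ] slide [  52.6  382.2 -147.8] f [-0.3  1.4  3. ] g 0.617 j [ 0.03  0.29  0.56  1.96 -0.19  0.94  2.11]
```

Call:
send_rows:
  rotation:
    - [0,0,0]
    - [0,0,0]
    - [0,0,0]
    - [0,0,0]
    - [0,0,0]
    - [0,0,0]
    - [0,0,0]
    - [0,0,0]
    - [0,0,0]
    - [0,0,0]
    - [0,0,0]
    - [0,0,0]
  slide:
    - [0,0,-30]
    - [0,0,-70]
    - [0,0,-110]
    - [0,10,-140]
    - [8,40,-148]
    - [15,80,-148]
    - [21,125,-148]
    - [28,170,-148]
    - [35,215,-148]
    - [42,255,-148]
    - [46,285,-148]
    - [48,300,-148]
  fingers: [1,1,1,1,1,1,1,1,1,1,1,1]

```text
time: 29.35
position: [0.4444, 0.0175, 0.1993]
tool_rot: [-0.214, -3.133, -0.002]
ft_force: [-0.4, 0.7, -0.9]
grip_width: 0.617
```

```bash
python3 - <<'E'
from h import *
move([*pocket(1),.13],82.14)
E
```

```text
t 29.35 pos [0.4444 0.0175 0.1993] rot [ 0.08 -0.06  0.04] slide [ 2.9 79.1 69.4] f [-0.4  0.7 -0.9] g 0.617 j [-0.36 -0.1   0.25  2.01  0.02  1.23  1.31]
```

Call:
send_rows:
  rotation:
    - [0,0,0]
    - [0,0,0]
    - [0,0,0]
    - [0,0,0]
    - [0,0,0]
    - [0,0,0]
    - [0,0,0]
    - [0,0,0]
    - [0,0,0]
    - [0,0,0]
    - [0,0,0]
  slide:
    - [1,30,0]
    - [3,60,0]
    - [3,77,15]
    - [3,80,30]
    - [3,80,50]
    - [3,80,70]
    - [3,80,85]
    - [3,80,95]
    - [3,80,95]
    - [3,80,95]
    - [3,80,95]
  fingers: [1,1,1,1,1,1,1,1,1,1,1]

```text
time: 30.45
position: [0.4541, 0.0942, 0.1058]
tool_rot: [0.221, 3.132, 0.002]
ft_force: [-0.0, 0.2, -0.6]
grip_width: 0.617
```

```bash
python3 - <<'E'
from h import *
move([*pocket(1),.058],82.14)
cv2.imwrite("pics/w12.png",get_image("wrist")[:,:,::-1])
E
```

```text
t 30.45 pos [0.4541 0.0942 0.1058] rot [ 0.09  0.08 -0.2 ] slide [ 2.2  1.9 47.8] f [-0.   0.2 -0.6] g 0.617 j [-0.43  0.05  0.17  2.07 -0.01  1.02  1.18]
```

View pics/w12.png

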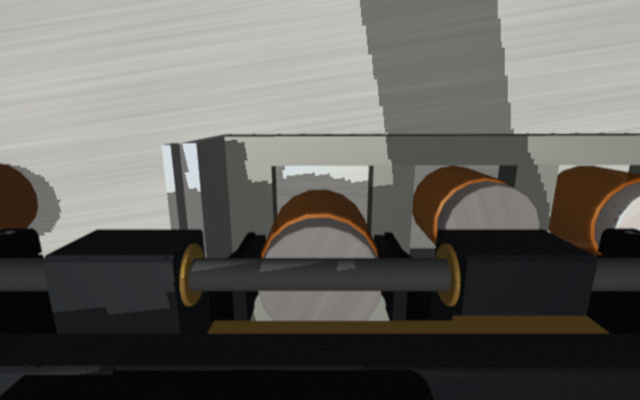

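The jar at (320,250) lines up with pocket 1, whose edges are at x≈275 and 370.

Call:
send_rows:
  rotation:
    - [0,0,0]
    - [0,0,0]
    - [0,0,0]
    - [0,0,0]
    - [0,0,0]
  slide:
    - [1,1,8]
    - [1.5,1.5,18]
    - [1.5,1.5,21]
    - [1.5,1.5,21]
    - [1.5,1.5,21]
  fingers: [1,1,1,1,1]

```text
time: 31.0
position: [0.4521, 0.0957, 0.0838]
tool_rot: [-0.221, -3.134, -0.001]
ft_force: [0.5, -0.4, -1.4]
grip_width: 0.619
```

```bash
python3 - <<'E'
from h import *
move([*pocket(1),.058],82.14)
E
```

```text
t 31.0 pos [0.4521 0.0957 0.0838] rot [ 0.04 -0.02 -0.2 ] slide [-0.1  0.7 25.8] f [ 0.5 -0.4 -1.4] g 0.619 j [-0.43  0.08  0.17  2.09 -0.02  0.97  1.18]
```

Call:
send_rows:
  rotation:
    - [0,0,0]
    - [0,0,0]
    - [0,0,0]
    - [0,0,0]
    - [0,0,0]
    - [0,0,0]
    - [0,0,0]
    - [0,0,0]
  slide:
    - [0,0,4]
    - [0,0,8]
    - [0,0,12]
    - [0,0,16]
    - [0,0,20]
    - [0,0,23]
    - [0,0,24]
    - [0,0,24]
  fingers: [1,1,1,1,1,1,1,1]

```text
time: 31.8
position: [0.452, 0.0958, 0.0597]
tool_rot: [-0.221, -3.133, -0.001]
ft_force: [-0.2, 0.5, -1.8]
grip_width: 0.619
```

Call:
send_rows:
  rotation:
    - [0,0,0]
    - [0,0,0]
    - [0,0,0]
    - [0,0,0]
    - [0,0,0]
  slide:
    - [0,0,1]
    - [0,0,2]
    - [0,0,2.5]
    - [0,0,2.5]
    - [0,0,2.5]
  fingers: [1,1,1,1,1]

```text
time: 32.3
position: [0.4523, 0.0958, 0.0578]
tool_rot: [0.221, 3.134, 0.002]
ft_force: [-1.7, -0.9, 4.9]
grip_width: 0.618
```

Call:
send_rows:
  rotation:
    - [0,0,0]
    - [0,0,0]
    - [0,0,0]
    - [0,0,0]
    - [0,0,0]
    - [0,0,0]
    - [0,0,0]
    - [0,0,0]
    - [0,0,0]
    - [0,0,0]
    - [0,0,0]
  slide:
    - [0,0,-1]
    - [0,0,-1]
    - [0,0,-1]
    - [0,0,-1]
    - [0,0,-1]
    - [0,0,-10]
    - [0,0,-30]
    - [0,0,-70]
    - [0,0,-110]
    - [0,0,-145]
    - [0,0,-145]
  fingers: [-0.5,-0.5,-0.5,-0.5,-0.5,-0.5,-0.5,-0.5,-0.5,-0.5,-0.5]

```text
time: 33.4
position: [0.4553, 0.0965, 0.2084]
tool_rot: [0.22, 3.124, 0.008]
ft_force: [1.4, -0.4, 0.2]
grip_width: 0.748
```

```bash
python3 - <<'E'
from h import *
p=np.load("cub.npy")
b=R.from_euler("z",p[2]).apply([.1257,0,0])+[p[0],p[1],0];print("bar",b)
move([b[0],b[1],.26],172.14)
move([.68,.16,.35],82.14)
E
```

```text
bar [0.63363999 0.16224003 0.        ]
t 33.4 pos [0.4553 0.0965 0.2084] rot [ 0.68  0.17 89.79] slide [-167.8   90.4  -49.5] f [ 1.4 -0.4  0.2] g 0.748 j [-0.44 -0.06  0.16  1.96  0.01  1.23  1.16]
t 33.4 pos [0.4553 0.0965 0.2084] rot [ 0.33  0.54 -0.21] slide [-214.9   95.2 -139. ] f [ 1.4 -0.4  0.2] g 0.748 j [-0.44 -0.06  0.16  1.96  0.01  1.23  1.16]
```

Call:
send_rows:
  rotation:
    - [0,0,0]
    - [0,0,0]
    - [0,0,0]
    - [0,0,0]
    - [0,0,0]
    - [0,0,0]
    - [0,0,0]
    - [0,0,0]
    - [0,0,0]
  slide:
    - [-20,5,-45]
    - [-50,20,-80]
    - [-90,35,-110]
    - [-135,60,-135]
    - [-175,80,-139]
    - [-205,92,-139]
    - [-215,95,-139]
    - [-215,95,-139]
    - [-215,95,-139]
  fingers: [-0.5,-0.5,-0.5,-0.5,-0.5,-1,-1,-1,-1]

```text
time: 34.3
position: [0.6778, 0.1591, 0.3408]
tool_rot: [-0.221, -3.132, -0.0]
ft_force: [-1.4, 0.3, 0.5]
grip_width: 0.973
```

```bash
cat > chk.py <<'E'
from caps import *
E
python3 - <<'E'
from caps import *
p=np.load("cub.npy")
b=R.from_euler("z",p[2]).apply([.1257,0,0])+[p[0],p[1],0]
move([b[0],b[1],.20],-7.86)
c=cam("wrist");im=get_image("wrist")[:,:,::-1].copy();cv2.imwrite("pics/w13.png",im)
q=[proj([[*pocket(i),.07]],c)[0].round(0) for i in range(1,7)];print(q)
L=lambda q:R.from_euler("z",-p[2]).apply(np.atleast_2d(q)-[p[0],p[1],0]).round(4)
E
```

```text
t 34.3 pos [0.6778 0.1591 0.3408] rot [-7.000e-02 -7.000e-02  8.978e+01] slide [ 43.9  -3.1 140.9] f [-1.4  0.3  0.5] g 0.973 j [-0.41  0.4   0.2   1.17 -0.08  1.58  1.21]
[array([230., -32.]), array([316., -32.]), array([403., -33.]), array([235.,  61.]), array([317.,  60.]), array([398.,  60.])]
```

View pics/w13.png

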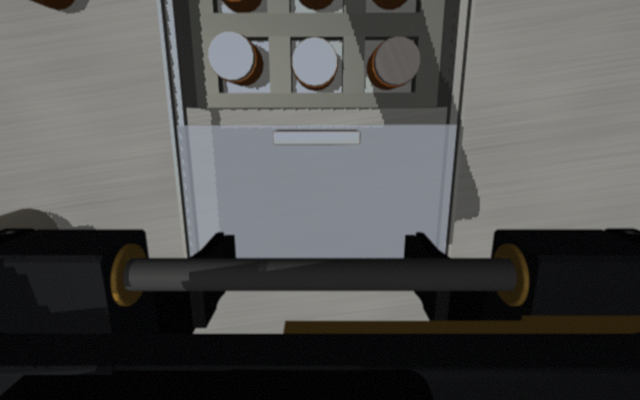

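The back-row caps at (235,58), (315,62) and (396,62) match the predicted pocket centres. I'll check the front row with the top and scene cameras.

```bash
python3 - <<'E'
from h import *
a=get_image("scene")[:,:,::-1]; b=get_image("top")[:,:,::-1]
cv2.imwrite("pics/s5.png",np.hstack([cv2.resize(a[130:280,280:460],(396,330)),cv2.resize(b[95:260,215:395],(396,330*1))]))
ct=cam("top");print([(proj([[*pocket(i),.07]],ct)[0]-[215,95])*2+[0,0] for i in range(1,7)])
E
```

```text
[array([181.37894338, 249.09306113]), array([123.45627814, 240.75682364]), array([ 65.91701002, 232.47576471]), array([190.23727207, 192.13342931]), array([133.11918808, 184.10357508]), array([ 76.37375247, 176.12610903])]
```

View pics/s5.png

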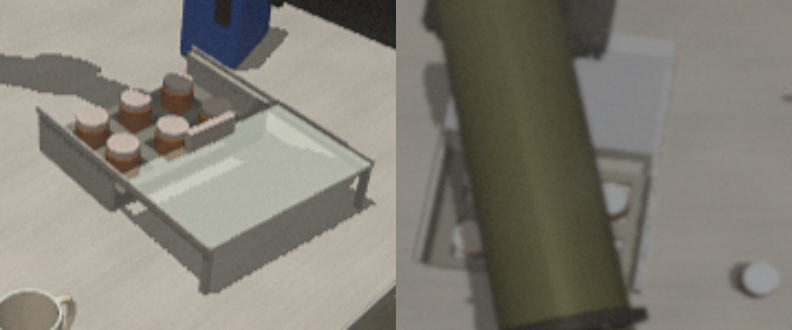

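All six pockets show upright caps at one level. Next, shut the cover.

Call:
send_rows:
  rotation:
    - [0,0,90]
    - [0,0,90]
    - [0,0,90]
    - [0,0,90]
    - [0,0,90]
    - [0,0,90]
    - [0,0,90]
    - [0,0,90]
    - [0,0,90]
    - [0,0,90]
    - [0,0,90]
    - [0,0,90]
  slide:
    - [20,0,20]
    - [44,-3,50]
    - [44,-3,80]
    - [44,-3,110]
    - [44,-3,120]
    - [44,-3,120]
    - [44,-3,120]
    - [44,-3,120]
    - [44,-3,120]
    - [44,-3,120]
    - [44,-3,120]
    - [44,-3,120]
  fingers: [-1,-1,-1,-1,-1,-1,-1,-1,-1,-1,-1,-1]

```text
time: 35.65
position: [0.6337, 0.1628, 0.2223]
tool_rot: [-2.371, -2.059, -0.003]
ft_force: [0.1, 0.2, 0.5]
grip_width: 1.0
```

```bash
python3 - <<'E'
from h import *
p=np.load("cub.npy")
b=R.from_euler("z",p[2]).apply([.1255,0,0])+[p[0],p[1],0]
move([b[0],b[1],.115],-7.86)
cv2.imwrite("pics/w14.png",get_image("wrist")[:,:,::-1])
E
```

```text
t 35.65 pos [0.6337 0.1628 0.2223] rot [ 0.03 -0.1  -0.2 ] slide [ -0.7  -0.3 107.3] f [0.1 0.2 0.5] g 1.0 j [-0.61  0.35  0.41  1.49 -0.14  1.33 -0.33]
```

View pics/w14.png

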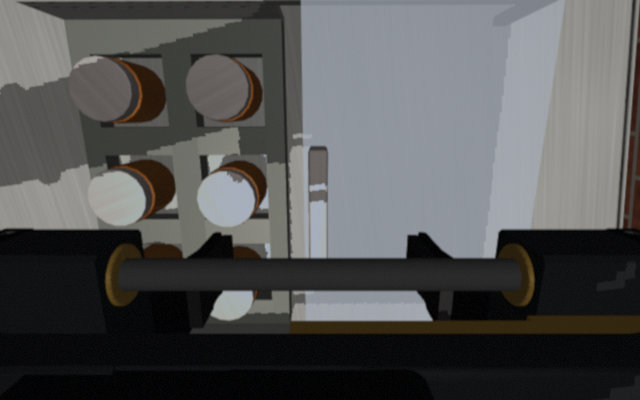

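Call:
send_rows:
  rotation:
    - [0,0,0]
    - [0,0,0]
    - [0,0,0]
    - [0,0,0]
    - [0,0,0]
    - [0,0,0]
    - [0,0,0]
    - [0,0,0]
    - [0,0,0]
    - [0,0,0]
    - [0,0,0]
    - [0,0,0]
  slide:
    - [0,0,40]
    - [0,0,80]
    - [0,0,102]
    - [0,0,107]
    - [0,0,107]
    - [0,0,107]
    - [0,0,107]
    - [0,0,107]
    - [0,0,107]
    - [0,0,107]
    - [0,0,107]
    - [0,0,107]
  fingers: [-1,-1,-1,-1,1,1,1,1,1,1,1,1]
  force: 20

```text
time: 36.9
position: [0.6343, 0.1629, 0.1144]
tool_rot: [-2.372, -2.059, -0.001]
ft_force: [0.1, 0.1, 0.6]
grip_width: 0.355
```

Call:
send_rows:
  rotation:
    - [0,0,0]
    - [0,0,0]
    - [0,0,0]
    - [0,0,0]
    - [0,0,0]
    - [0,0,0]
    - [0,0,0]
    - [0,0,0]
    - [0,0,0]
    - [0,0,0]
    - [0,0,0]
    - [0,0,0]
  slide:
    - [0,0,0]
    - [0,0,0]
    - [0,-5,0]
    - [0,-20,0]
    - [0,-40,0]
    - [0,-60,0]
    - [0,-80,0]
    - [0,-100,0]
    - [0,-120,0]
    - [0,-140,0]
    - [0,-150,0]
    - [0,-150,0]
  fingers: [1,1,1,1,1,1,1,1,1,1,1,1]

```text
time: 38.1
position: [0.4841, 0.1838, 0.1143]
tool_rot: [-2.37, -2.06, 0.002]
ft_force: [-3.4, -1.9, -1.1]
grip_width: 0.16
```

```bash
python3 - <<'E'
from h import *
p=np.load("cub.npy")
b=R.from_euler("z",p[2]).apply([-.084,0,0])+[p[0],p[1],0]
move([b[0],b[1],.115],-7.86)
E
```

```text
t 38.1 pos [0.4841 0.1838 0.1143] rot [-0.12 -0.02 -0.15] slide [ -1.  -58.6  -0.6] f [-3.4 -1.9 -1.1] g 0.16 j [-0.75  0.15  0.37  1.95 -0.07  1.05 -0.5 ]
```

Call:
send_rows:
  rotation:
    - [0,0,0]
    - [0,0,0]
    - [0,0,0]
    - [0,0,0]
    - [0,0,0]
    - [0,0,0]
    - [0,0,0]
  slide:
    - [0,-15,0]
    - [0,-30,0]
    - [0,-45,0]
    - [0,-53,0]
    - [0,-56,0]
    - [0,-57,0]
    - [0,-57,0]
  fingers: [1,1,1,1,1,1,1]

```text
time: 38.8
position: [0.4288, 0.1915, 0.1143]
tool_rot: [-2.371, -2.059, 0.002]
ft_force: [-0.8, -2.6, -2.9]
grip_width: 0.158
```

Call:
send_rows:
  rotation:
    - [0,0,0]
    - [0,0,0]
    - [0,0,0]
    - [0,0,0]
  slide:
    - [0,-1,0]
    - [0,-3,0]
    - [0,-4,0]
    - [0,-4,0]
  fingers: [1,1,1,1]

```text
time: 39.2
position: [0.4252, 0.192, 0.1143]
tool_rot: [-2.372, -2.059, 0.001]
ft_force: [1.1, -4.1, -5.8]
grip_width: 0.157
```

Call:
send_rows:
  rotation:
    - [0,0,0]
    - [0,0,0]
    - [0,0,0]
    - [0,0,0]
  slide:
    - [0,-1,0]
    - [0,-3,0]
    - [0,-3,0]
    - [0,-3,0]
  fingers: [1,1,1,1]

```text
time: 39.6
position: [0.4246, 0.1921, 0.1143]
tool_rot: [2.371, 2.057, 0.006]
ft_force: [8.9, -3.9, -12.1]
grip_width: 0.159
```

```bash
python3 - <<'E'
from h import *
p=np.load("cub.npy")
b=R.from_euler("z",p[2]).apply([-.084,0,0])+[p[0],p[1],0]
move([b[0],b[1],.115],-7.86)
E
```

```text
t 39.6 pos [0.4246 0.1921 0.1143] rot [ 0.26 -0.06 -0.25] slide [-0.9  1.5 -0.7] f [  8.9  -3.9 -12.1] g 0.159 j [-0.81  0.04  0.33  2.07 -0.01  1.04 -0.61]
```

The stop is reached after about 211 mm of travel, with force building. I'll relax, release, lift and look.

Call:
send_rows:
  rotation:
    - [0,0,0]
    - [0,0,0]
    - [0,0,0]
    - [0,0,0]
    - [0,0,0]
    - [0,0,0]
    - [0,0,0]
    - [0,0,0]
    - [0,0,0]
    - [0,0,0]
    - [0,0,0]
    - [0,0,0]
  slide:
    - [0,2,0]
    - [0,2,0]
    - [0,2,0]
    - [0,2,0]
    - [0,2,0]
    - [0,2,0]
    - [0,2,-1]
    - [0,2,-40]
    - [0,2,-90]
    - [0,2,-140]
    - [0,2,-170]
    - [0,2,-170]
  fingers: [1,1,-0.4,-0.4,-0.4,-0.4,-0.4,-0.4,-0.4,-0.4,-0.4,-0.4]

```text
time: 40.8
position: [0.4266, 0.1938, 0.2898]
tool_rot: [2.372, 2.06, 0.016]
ft_force: [1.2, -0.5, 0.4]
grip_width: 0.696
```

```bash
python3 - <<'E'
from h import *
p=np.load("cub.npy")
move([.5,-.02,.35],-7.86)
c=cam("wrist");im=get_image("wrist")[:,:,::-1];cv2.imwrite("pics/w15.png",im)
W=lambda m:R.from_euler("z",p[2]).apply(np.atleast_2d(m))+[p[0],p[1],0]
print("bar top end at shut, front/back",proj(W([[-.0905,.045,.1185],[-.0765,.045,.1185],[-.095,.1,.0835],[.095,.1,.0835]]),c).round(1).tolist())
E
```

```text
t 40.8 pos [0.4266 0.1938 0.2898] rot [ 0.39 -0.45 -0.2 ] slide [-200.9  103.1  -61. ] f [ 1.2 -0.5  0.4] g 0.696 j [-0.82 -0.11  0.32  1.83  0.03  1.4  -0.65]
bar top end at shut, front/back [[308.6, 144.9], [324.4, 144.9], [304.0, 83.4], [504.1, 82.7]]
```

View pics/w15.png

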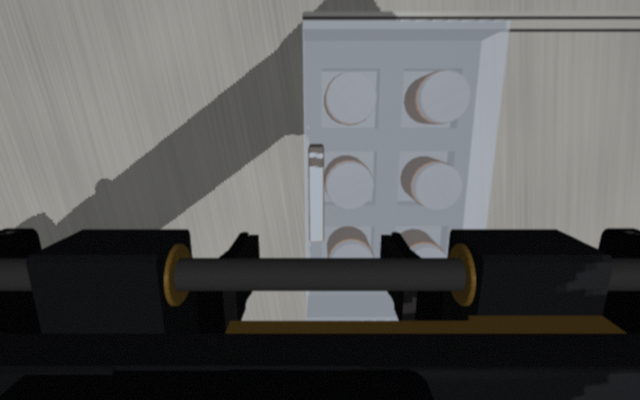

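The front edge at x≈303 and the bar at 308–324 match the shut prediction. I'll back off toward the start side and do a final check.

Call:
send_rows:
  rotation:
    - [0,0,0]
    - [0,0,0]
    - [0,0,0]
    - [0,0,0]
    - [0,0,0]
    - [0,0,0]
    - [0,0,0]
    - [0,0,0]
  slide:
    - [0,0,-40]
    - [10,0,-80]
    - [40,0,-100]
    - [80,-20,-100]
    - [110,-50,-100]
    - [130,-60,-100]
    - [130,-60,-100]
    - [130,-60,-100]
  fingers: [-0.4,-0.4,-0.4,-0.4,-0.4,-0.4,-0.4,-0.4]

```text
time: 41.65
position: [0.383, 0.3291, 0.3829]
tool_rot: [2.371, 2.06, -0.004]
ft_force: [0.3, -1.1, -0.2]
grip_width: 0.701
```

```bash
python3 - <<'E'
from h import *
print(get_state()["position"],get_state()["ft_force"],abs(get_state()["qd"]).max())
a=get_image("scene")[:,:,::-1]; b=get_image("top")[:,:,::-1]
cv2.imwrite("pics/s6.png",np.hstack([cv2.resize(a[130:350,150:460],(400,284)),cv2.resize(b[80:300,200:500],(400,293))[:284]]))
E
```

```text
[0.38297925 0.32911985 0.38289932] [ 0.34435403 -1.05932249 -0.24788673] 0.029628398121002267
```

View pics/s6.png

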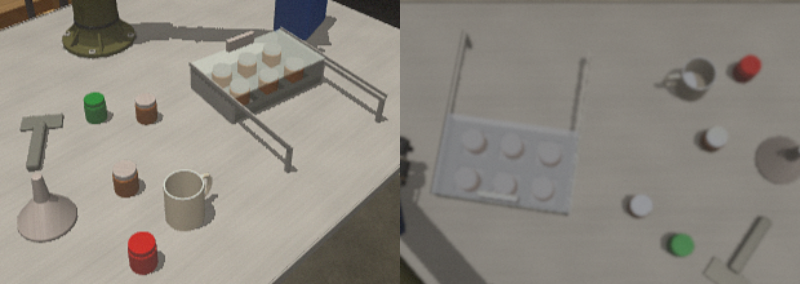

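The views show six upright jars under the shut cover, two spares standing at (125,178) and (146,108), and the other objects where they were. Handing in.

```bash
python3 - <<'E'
from bench import *
print(close_job())
E
```

```text
the job is handed in; nothing more can be done
None
```

I slid the cover fully open and set three spares into the empty pockets (4, 6 and 1). I then slid the cover shut and handed the job in at about 42 s of the 210 s limit. No verdict was reported.

**Final images:**
- Six upright jars stand under the cover.
- The cover edge and grip bar sit within about 1 pixel of where they should be when shut.
- The two leftover spares stand upright on the shelf.
- The red and green look-alikes, mug, funnel and scraper show no visible shift. The jug is only partly in the last views, but nothing went near it.

**Forces:** I gripped the jars at 12 N. Each set-down registered only about 5 N at the wrist. The highest wrist force I saw was about 38 N, when the cover met its open stop.

**Disagreement:** the cover started about 12 mm open, which I noticed only after pulling it. That is why the first pull stopped sooner than expected. The camera then put it at about 0.2096 m, which is fully open.

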